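# Burnish a copper busbar on its sloping sprung jig

### The job

Take the burnishing block, lay it flat on the sloping copper bar at the red end, and rub it along the bar to the green end in one unbroken stroke, kept flat, centred across the bar and pressed with a steady 10 N or so all the way, never over 20 N. Bring it down near the bar only at the red end and lift it well clear only at the green end; then stand the block upright in its yellow tray, fully down, and let go. Do not shift or tip the wash bottle, the battery cell or the multimeter.

Things in the scene. Friction and masses are not known exactly. Their poses are not given: they have to be found in the camera images.
- block: burnishing block, loose, 0.17 to 0.35 kg: grey foot 50 (its x) by 44 (y) by 16 mm with a black sole; on its middle a blue handle 34 (x) by 14 (y) mm, from 16 to 60 mm above the sole, to be gripped across its 14 mm (along y). Origin at the centre of the sole, z up; same when turned half round. Starts sole down on the bench beside the jig.
- cradle: jig's fixed grey plate, 110 (x, up the slope) by 270 mm (y); origin mid upper face, z square to it. Slopes 30 deg about y, facing up and to the robot. Over it, centred, the copper bar: 50 (x) by 220 mm (y), its free face 30 to 50 mm above the plate at mid-length (set by a screw, unmeasured: feel for it) and out of level along y by up to 0.045 rad either way (unmeasured: follow by force).
- red_end (a point): point on the cradle plate under the bar, 75 mm from its middle towards the red block (+y of the cradle): the block's centre starts the stroke straight over it (along cradle z). The red marker block is 20 mm long, centred 125 mm from the middle, its top 15 mm above the plate, lower than the bar.
- green_end (a point): point on the cradle plate under the bar, 75 mm from its middle towards the green marker block (-y of the cradle; same size and place as the red one, mirrored): the block's centre ends the stroke straight over it (along cradle z).
- bar (a joint): how far the copper bar is pressed down on its springs, square to its face, in m: 0 unloaded, 0.008 at the stop. It springs back by itself. The springs give about 3.5 N per mm (after some 0.6 N preload), so 10 N reads about 0.0027.
- tray: yellow open tray, fixed to the bench, the block's parking place: outside 63 mm (x) by 57 mm (y) by 14 mm high, walls and floor 4 mm, so inside 55 by 49 mm and 10 mm deep, its floor 4 mm above the bench. Origin at the centre of the underside, z up. The block's 50 mm side goes along the tray's x, either way round. Stands beside the jig, on the other side from the block.
- bottle: bystander, leave alone: white wash bottle with blue cap, 60 mm across, 150 mm tall, origin under its centre
- cell: bystander, leave alone: green cylindrical battery cell standing upright, 21 mm across, 70 mm tall, origin under its centre
- meter: bystander, leave alone: yellow multimeter lying flat, 120 mm (x) by 54 mm (y) by 30 mm with a black dial to 35 mm, origin under its centre
Not all that is in view belongs to the job. There is more than one size of the block; the job needs the smallest.

How it is judged:
By the outcome, as a careful person would: the job done as asked, in the order asked, and still so for the second after the job is handed in, with the robot touching nothing.
It also fails if it takes over 64 s, if anything falls off the work surface, if the arm or the gripper's body presses on something with over 40 N, if the wrist force passes 120 N, or if a joint passes its speed limit or range.

### The arm

A 6-joint arm with a two-finger parallel gripper is mounted at the origin on the work surface. World frame = base frame: x ahead of the robot, y to its left, z up, the work surface at z = 0. Lengths are in m, angles in rad, forces in N, time in s.
With the tool pointing down it reaches from about 0.35 to 1 m from the base axis. Payload 7.1 kg.
Tool frame: the origin (TCP) lies between the finger pads; the fingertips stand 22 mm ahead of it and the grasp point (between the pads) lies 3 mm ahead of it (manip.finger_overhang is the distance from the TCP to the fingertips, in m); z points along the fingers, y is the direction in which the jaws open and shut (so a half turn about z gives the same grasp; the last joint's range is limited). The gripper opens to 85 mm and grips with 20 to 120 N. Pads are 22 mm wide; open, the fingers measure 114 mm over their backs; the gripper's body (76 mm by 85 mm) begins 54 mm behind the grasp point. The pads swing forward as they close: fully open they stand 13 mm farther back than shut.
Start: joints at [1.264, 0.423, 1.63, -0, 1.089, -0.019], TCP at [0.177, 0.599, 0.253] pointing down, gripper open.
Joint ranges: [-3, 3], [-0.9, 2.11], [0.09, 2.58], [-1.31, 4.45], [0.11, 2.69], [-2.54, 2.54]. Speed limits (rad/s): [2.39, 2.39, 3.01, 3.14, 3.14, 3.14].

### API

Orientations are given as a 3x3 rotation matrix whose columns are the frame's x, y, z axes.
In Python, from station import manip, optics, job gives the robot as it stands. The module is installed in compiled form; this text tells all that it offers.
- The arm moves only by the tool apply_moves, never from a script. Its arguments are lists of equal length, an entry for each row: "dp": the shift along the world's x, y, z each as a share of 0.5 m, from -1 to 1, a list of three; "turn": the turn about the world's z as a share of 90 degrees, from -1 to 1; "gripper": the closure, from -1 (fully open) to 1 (shut). A call has 1 to 20 rows; each row is the pose to reach, as a shift and turn from the pose commanded when the call began; what a row does not reach only later rows make up. A row lasts 1/8 s, in which the tool goes at most 62.5 mm and 10.7 degrees, less where a joint would pass 70% of its speed; a pose out of reach is approached as far as the arm can. A call with a number of a shift or a turn outside -1 to 1 is refused whole. A call with a gripper value outside its range is refused whole. The fingers move at their own pace and stop on an object; the grip force is fixed at half the most. Time passes only in rows, so rows that repeat a pose let the fingers close. It gives the time, the measured TCP pose, the force and the opening at its end, in the units of the state.
- manip.get_obs(): the state, without advancing time (a new reading comes with each control period).
- optics.snapshot(name): name is "scene" or "side" or "wrist"; returns a dict with "color" (384x512x3 uint8, blue, green, red), "camera_matrix" (3x3 intrinsics, pixels), "D" ([k1, k2, p1, p2, k3] as OpenCV has them; the pictures are not rectified), "extrinsics" (4x4, takes a point from camera to world coordinates); the wrist camera has in their place "tool_from_camera" (4x4, takes a point from camera to tool coordinates, whose origin is the TCP and whose axes are the flange's). Camera axes: x right, y down, z forward; pixel columns grow to the right and rows downward; lengths in m; the calibration is good to about 2 mm. A picture is of the moment at which its call begins: read the wrist's pose just before it. There is no depth.
- job.close_job(): hands the job in, once; it reports no verdict.
The state is a dict: "t": time; "joint_positions": joint angles; "qvel": joint speeds; "joint_torque": joint torques, N m; "tcp_pos": TCP position; "tool_rot": TCP orientation; "contact_force": force on the tool from outside, world axes, zero at the start; "torque": the same for the moment, N m; "opening": opening from 0.0 (shut) to 1.0 (fully open).
Only numpy, scipy, OpenCV 4.12 (cv2) and the standard library are available. Lean on these libraries where they do the work, as an engineer would, in place of code of your own. Each camera call takes 0.05 s, during which the arm holds its last target. There are 200 camera calls.

## Working session

There is one attempt and no reset: what is moved stays moved. The work goes in short steps, Python scripts to look and compute and a tool call to move; the robot and the scene stay as the last step left them, time stands still between calls to the robot, and variables do not carry over. Pictures are saved under pics/ and viewed, about 8 in all and at most 12, crops included, and the job is handed in when it is done.

Besides the shell and the picture viewer there is one more tool, called in YAML: its name, and indented under it one key for each argument. apply_moves: Moves the arm, as the interface text tells. Its arguments: {"type":"object","properties":{"dp":{"type":"array","items":{"type":"array","items":{"type":"number"}}},"turn":{"type":"array","items":{"type":"number"}},"gripper":{"type":"array","items":{"type":"number"}}},"required":["dp","turn","gripper"]}

```bash
mkdir -p pics; ls; cat > h.py <<'E'
import numpy as np, cv2, pickle
from station import manip, optics, job
def snap(n,tag):
    o=manip.get_obs(); s=optics.snapshot(n); s['obs']=o
    pickle.dump(s,open(f'pics/{tag}.pkl','wb')); cv2.imwrite(f'pics/{tag}.png',s['color']); return s
def load(tag): return pickle.load(open(f'pics/{tag}.pkl','rb'))
def T(s):
    if 'extrinsics' in s: return np.array(s['extrinsics'])
    t=np.eye(4); t[:3,:3]=s['obs']['tool_rot']; t[:3,3]=s['obs']['tcp_pos']; return t@np.array(s['tool_from_camera'])
def ray(s,uv):
    p=cv2.undistortPoints(np.array([[uv]],float),np.array(s['camera_matrix']),np.array(s['D']))[0,0]
    t=T(s); return t[:3,3], t[:3,:3]@np.array([p[0],p[1],1.])
def onz(s,uv,z):
    o,d=ray(s,uv); return o+d*(z-o[2])/d[2]
def proj(s,P):
    t=np.linalg.inv(T(s)); r=cv2.Rodrigues(t[:3,:3])[0]
    return cv2.projectPoints(np.array(P,float).reshape(-1,3),r,t[:3,3],np.array(s['camera_matrix']),np.array(s['D']))[0][:,0]
E
python3 - <<'E'
from h import *
a=[snap(n,n+'0') for n in('scene','side')]; snap('wrist','wrist0')
for s in a: print(np.round(T(s),3).tolist())
o=manip.get_obs(); print(np.round(o['tool_rot'],3).tolist(),o['contact_force'],o['opening'],manip.finger_overhang)
c=np.hstack([x['color'] for x in a]); 
E
```

```text
pics
[[0.564, 0.61, -0.556, 1.296], [0.826, -0.416, 0.382, -0.519], [0.002, -0.674, -0.738, 1.073], [0.0, 0.0, 0.0, 1.0]]
[[0.974, -0.12, 0.194, 0.318], [-0.228, -0.515, 0.826, -0.987], [0.001, -0.849, -0.529, 0.685], [0.0, 0.0, 0.0, 1.0]]
[[-0.959, 0.284, -0.0], [0.284, 0.959, -0.001], [0.0, -0.001, -1.0]] [ 0.13942496 -0.03103748  0.67135951] 1.0021484617413265 0.022
```

View pics/scene0.png

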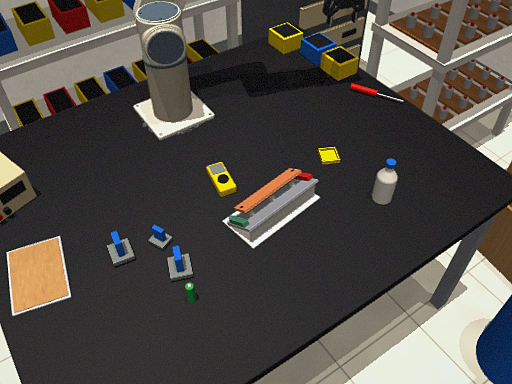

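View pics/side0.png

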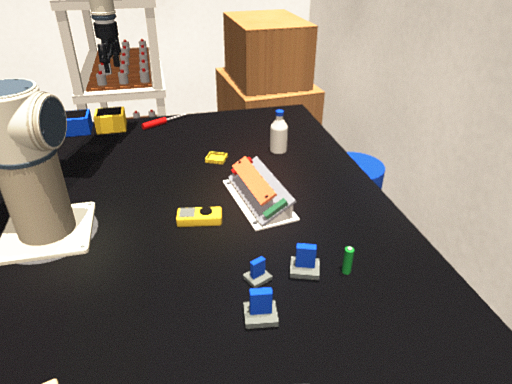

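```bash
python3 - <<'E'
import cv2,numpy as np
a=cv2.imread('pics/scene0.png');b=cv2.imread('pics/side0.png')
R=lambda i,x,y,w,h,k:cv2.resize(i[y:y+h,x:x+w],None,fx=k,fy=k,interpolation=cv2.INTER_CUBIC)
t=np.hstack([R(a,215,155,110,100,4),R(a,100,215,90,100,4)])   # 440+360
u=np.hstack([R(a,312,140,35,30,6)[:,:210],R(b,240,250,45,45,4)[:180],]) if 0 else np.zeros((180,800,3),np.uint8)
u[:180,:240]=R(a,310,140,40,30,6); u[:180,240:480]=R(b,238,250,60,45,4); u[:180,480:800]=R(b,200,145,80,45,4)
cv2.imwrite('pics/c1.png',np.vstack([t,u]))
E
```

```text
(no output)
```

View pics/c1.png

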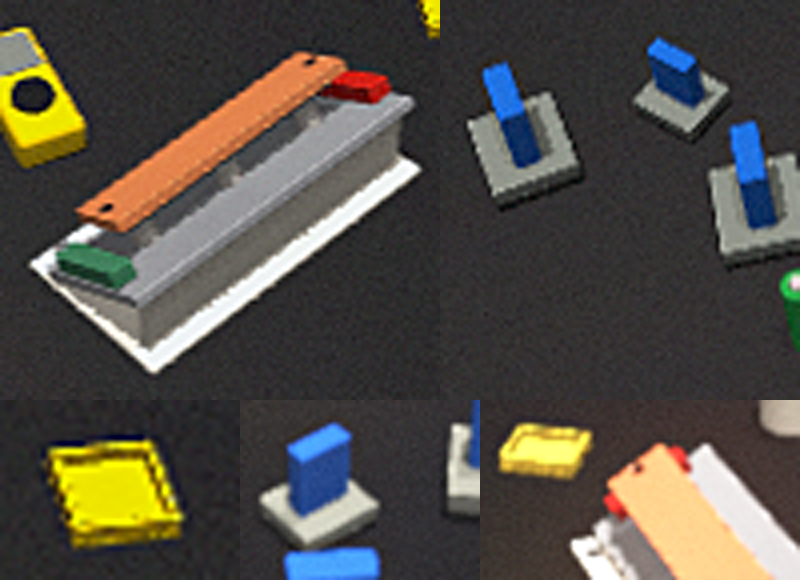

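```bash
cat > fit.py <<'E'
from h import *
from scipy.optimize import least_squares
A=load('scene0');B=load('side0')
c=lambda X,Y:(X/4+215,Y/4+155)
d=lambda X,Y:((X-440)/4+100,Y/4+215)
e=lambda X,Y:(X/6+310,(Y-400)/6+140)
obs=[(A,(.055,-.135,0),c(135,303)),(A,(.055,.135,0),c(413,102)),(A,(-.055,-.135,0),c(52,272)),(B,(.055,.135,0),(256.2,156.8))]
def Rc(y):
    t=np.pi/6
    Rz=np.array([[np.cos(y),-np.sin(y),0],[np.sin(y),np.cos(y),0],[0,0,1]])
    return Rz@np.array([[np.cos(t),0,-np.sin(t)],[0,1,0],[np.sin(t),0,np.cos(t)]])
def pts(p,L): return np.array(p[:3])+np.array(L)@Rc(p[3]).T
f=lambda p:np.concatenate([proj(s,pts(p,[L]))[0]-uv for s,L,uv in obs])
best=min((least_squares(f,[.7,0,.06,y]) for y in np.arange(-3,3,.5)),key=lambda r:r.cost)
if __name__=='__main__':
    print('cradle',best.x.round(4),best.fun.round(1))
    p=best.x; print('red',pts(p,[[0,.075,0]]),'green',pts(p,[[0,-.075,0]]))
    # bar height at both ends / bar corner pixels in A for two heights
    for h in(.03,.04,.05): print(h,proj(A,pts(p,[[-.025,-.11,h],[.025,-.11,h],[-.025,.11,h],[.025,.11,h]])).round(1).tolist())
    print('bar seen green', c(78,208),c(122,228),'red',c(300,52),c(347,60))
    for n,uv,z in[('top',d(674,58),.06),('left',d(634,96),.016),('front',d(690,131),.016),('right',d(730,95),.016)]: print('block',n,onz(A,uv,z).round(4))
    h=[onz(A,d(*q),.06).round(4) for q in((657,39),(699,68),(690,78),(648,50))];print('handle',h)
    t=[onz(A,e(*q),.014) for q in((45,447),(155,440),(183,518),(72,530))];print('tray',np.round(t,4).tolist(),np.mean(t,0).round(4),[np.linalg.norm(t[i]-t[i-1]).round(3) for i in range(4)])
    print('cell',onz(A,(190,300),0),'bottle',onz(A,(382,200),0),'meter',onz(A,(222,176),.03))
    print('side block top', onz(B,((319-240)/4+238,(440-400)/4+250),.06))
    print('side tray', onz(B,((546-480)/4+200,(444-400)/4+145),.012))
    for n,(uv) in dict(b1=(116,238),b2=(176,252)).items(): print(n,onz(A,uv,.07))
E
python3 fit.py
```

```text
cradle [0.5719 0.028  0.0388 0.1469] [ 0.6 -0.   0.5 -0.  -1.  -0.  -0.   0.2]
red [[0.56089095 0.10223934 0.03878881]] green [[ 0.58284911 -0.04614475  0.03878881]]
0.03 [[235.7, 211.2], [246.0, 214.3], [291.7, 172.8], [302.8, 174.6]]
0.04 [[234.4, 208.1], [244.7, 211.2], [290.6, 169.9], [301.7, 171.5]]
0.05 [[233.1, 205.1], [243.4, 208.0], [289.6, 166.9], [300.7, 168.5]]
bar seen green (234.5, 207.0) (245.5, 212.0) red (290.0, 168.0) (301.75, 170.0)
block top [ 0.4953 -0.2942  0.06  ]
block left [ 0.4748 -0.3222  0.016 ]
block front [ 0.5228 -0.3035  0.016 ]
block right [ 0.5111 -0.2669  0.016 ]
handle [array([ 0.4743, -0.2965,  0.06  ]), array([ 0.5123, -0.2841,  0.06  ]), array([ 0.5164, -0.2929,  0.06  ]), array([ 0.4794, -0.3057,  0.06  ])]
tray [[0.4465, 0.2942, 0.014], [0.4758, 0.3475, 0.014], [0.5309, 0.3198, 0.014], [0.5049, 0.2651, 0.014]] [0.4895 0.3066 0.014 ] [np.float64(0.065), np.float64(0.061), np.float64(0.062), np.float64(0.061)]
cell [ 0.69509047 -0.31629239  0.        ] bottle [0.72293202 0.31999231 0.        ] meter [ 0.39504854 -0.03643875  0.03      ]
side block top [ 0.49126377 -0.29484287  0.06      ]
side tray [0.49348278 0.30755875 0.012     ]
b1 [ 0.4659491  -0.40208653  0.07      ]
b2 [ 0.59348646 -0.29191405  0.07      ]
```

View pics/wrist0.png

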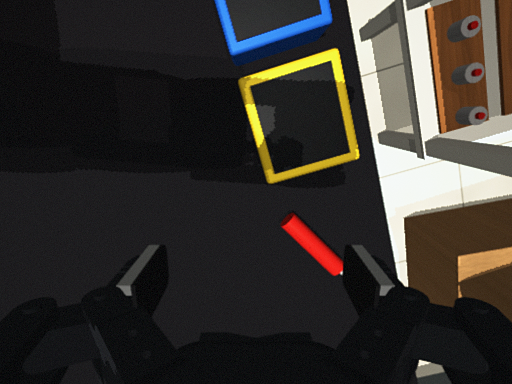

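```bash
python3 - <<'E'
from h import *
s=load('wrist0'); print(np.round(s['tool_from_camera'],3).tolist(), np.round(T(s),3).tolist(), np.round(s['camera_matrix'],0).tolist(), np.round(s['D'],3))
E
```

```text
[[0.0, -0.961, -0.276, 0.071], [1.0, 0.0, -0.0, 0.002], [0.001, -0.276, 0.961, -0.121], [0.0, 0.0, 0.0, 1.0]] [[0.284, 0.922, 0.264, 0.11], [0.959, -0.272, -0.08, 0.621], [-0.002, 0.276, -0.961, 0.373], [0.0, 0.0, 0.0, 1.0]] [[295.0, 0.0, 255.0], [0.0, 295.0, 197.0], [0.0, 0.0, 1.0]] [0.008 0.    0.    0.    0.   ]
```

apply_moves:
  dp:
    - [0.1,-0.1,0.06]
    - [0.2,-0.2,0.06]
    - [0.3,-0.3,0.06]
    - [0.38,-0.4,0.06]
    - [0.46,-0.5,0.06]
    - [0.48,-0.58,0.06]
    - [0.48,-0.58,0.06]
    - [0.48,-0.58,0.06]
  turn: [0.0,0.0,0.0,0.0,0.0,0.0,0.0,0.0]
  gripper: [-0.5,-0.2,-0.2,-0.2,-0.2,-0.2,-0.2,-0.2]

```text
t: 1.15
tcp_pos: [0.4175, 0.309, 0.2833]
tool_rot: [[-0.958, 0.286, -0.0], [0.286, 0.958, 0.0], [0.0, 0.0, -1.0]]
contact_force: [0.2, 0.2, 0.2]
opening: 0.596
```

```bash
python3 - <<'E'
from h import *
snap('wrist','w1')
E
```

apply_moves:
  dp:
    - [0.0,-0.12,0.03]
    - [0.0,-0.24,0.03]
    - [0.0,-0.36,0.03]
    - [0.02,-0.48,0.03]
    - [0.04,-0.6,0.03]
    - [0.06,-0.72,0.03]
    - [0.08,-0.84,0.03]
    - [0.1,-0.96,0.0]
    - [0.12,-1.0,-0.1]
    - [0.12,-1.0,-0.17]
    - [0.12,-1.0,-0.17]
    - [0.12,-1.0,-0.17]
  turn: [0.1,0.2,0.3,0.4,0.4,0.4,0.4,0.4,0.4,0.4,0.4,0.4]
  gripper: [-0.2,-0.2,-0.2,-0.2,-0.2,-0.2,-0.2,-0.2,-0.2,-0.2,-0.2,-0.2]

```text
t: 2.7
tcp_pos: [0.4785, -0.1899, 0.1994]
tool_rot: [[-0.942, -0.336, 0.001], [-0.336, 0.942, -0.0], [-0.001, -0.001, -1.0]]
contact_force: [0.6, 0.3, 0.6]
opening: 0.601
```

```bash
python3 - <<'E'
from h import *
s=snap('wrist','w2'); a=load('w1')
b=onz(s,(255,197),0); print(b)
p=proj(a,[[.49,.307,.014]])[0]; q=proj(s,[[.4945,-.2945,.016]])[0]; print(p,q)
def crop(i,c,r):
    x,y=max(0,int(c[0])-r),max(0,int(c[1])-r); print(x,y)
    return cv2.resize(i[y:y+2*r,x:x+2*r],(400,400),interpolation=cv2.INTER_CUBIC)
cv2.imwrite('pics/c2.png',np.hstack([crop(a['color'],p,50),crop(s['color'],q,100)]))
E
```

```text
[ 0.49933951 -0.181048    0.        ]
[267.42055152 216.58013221] [153.43392596 161.67744568]
217 166
53 61
```

View pics/c2.png

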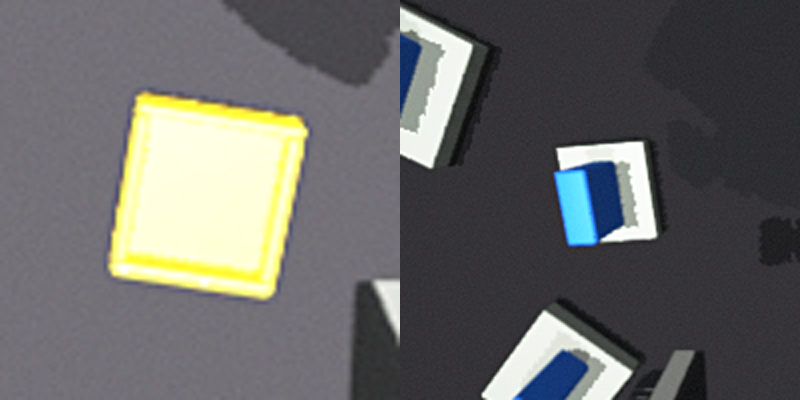

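```bash
python3 - <<'E'
from h import *
a=load('w1');s=load('w2')
def rep(n,t):
    t=np.array(t)[:,:2]; print(n,t.round(4).tolist(),'c',t.mean(0).round(4))
    for i in range(4):
        d=t[(i+1)%4]-t[i]; print('  len %.4f ang %.1f'%(np.linalg.norm(d),np.degrees(np.arctan2(d[1],d[0]))))
rep('tray',[onz(a,(x/4+217,y/4+166),.014) for x,y in((137,93),(306,118),(272,298),(110,276))])
f=lambda x,y,z:onz(s,((x-400)/2+53,y/2+61),z)
rep('handle',[f(x,y,.06) for x,y in((556,172),(586,168),(597,243),(568,246))])
t=[f(x,y,.016) for x,y in((556,148),(645,141),(658,238))]; rep('foot',t+[t[0]+t[2]-t[1]])
E
```

```text
tray [[0.4456, 0.2967], [0.4707, 0.3498], [0.5322, 0.3212], [0.5075, 0.268]] c [0.489  0.3089]
  len 0.0587 ang 64.7
  len 0.0679 ang -24.9
  len 0.0587 ang -114.9
  len 0.0682 ang 155.1
handle [[0.4766, -0.3041], [0.4705, -0.2922], [0.5016, -0.2795], [0.5074, -0.2915]] c [ 0.4891 -0.2918]
  len 0.0134 ang 117.1
  len 0.0336 ang 22.2
  len 0.0133 ang -64.3
  len 0.0333 ang -157.7
foot [[0.4757, -0.3225], [0.4572, -0.2811], [0.5033, -0.2614], [0.5218, -0.3027]] c [ 0.4895 -0.2919]
  len 0.0453 ang 114.1
  len 0.0501 ang 23.2
  len 0.0453 ang -65.9
  len 0.0501 ang -156.8
```

apply_moves:
  dp:
    - [0.023,-0.1,0.0]
    - [0.023,-0.205,0.0]
    - [0.023,-0.205,-0.1]
    - [0.023,-0.205,-0.2]
    - [0.023,-0.205,-0.26]
    - [0.023,-0.205,-0.315]
    - [0.023,-0.205,-0.315]
    - [0.023,-0.205,-0.315]
    - [0.023,-0.205,-0.315]
    - [0.023,-0.205,-0.315]
    - [0.023,-0.205,-0.315]
    - [0.023,-0.205,-0.315]
    - [0.023,-0.205,-0.315]
  turn: [0.038,0.038,0.038,0.038,0.038,0.038,0.038,0.038,0.038,0.038,0.038,0.038,0.038]
  gripper: [-0.2,-0.2,-0.2,-0.2,-0.2,-0.2,-0.2,0.3,0.5,1.0,1.0,1.0,1.0]

```text
t: 4.38
tcp_pos: [0.4898, -0.2937, 0.0424]
tool_rot: [[-0.921, -0.389, 0.002], [-0.389, 0.921, -0.001], [-0.002, -0.002, -1.0]]
contact_force: [-0.2, 0.6, 8.2]
opening: 0.16
```

apply_moves:
  dp:
    - [0,0,0.04]
    - [0,0,0.12]
    - [0,0,0.24]
    - [-0.06,0.06,0.36]
    - [-0.12,0.16,0.42]
    - [-0.12,0.28,0.42]
    - [-0.12,0.4,0.42]
    - [-0.12,0.52,0.42]
    - [-0.12,0.64,0.42]
    - [-0.12,0.76,0.42]
    - [-0.12,0.88,0.42]
    - [-0.12,1.0,0.42]
    - [-0.12,1.0,0.3]
    - [-0.12,1.0,0.3]
    - [-0.12,1.0,0.3]
  turn: [0,0,0,0,-0.1,-0.2,-0.3,-0.4,-0.5,-0.533,-0.533,-0.533,-0.533,-0.533,-0.533]
  gripper: [1,1,1,1,1,1,1,1,1,1,1,1,1,1,1]

```text
t: 6.25
tcp_pos: [0.4292, 0.2065, 0.1923]
tool_rot: [[-0.906, 0.424, 0.001], [0.424, 0.906, 0.0], [-0.001, 0.0, -1.0]]
contact_force: [-0.1, -0.4, -2.2]
opening: 0.152
```

```bash
python3 - <<'E'
from h import *
s=snap('wrist','w3'); o=manip.get_obs()
print(o['tcp_pos'],o['contact_force'],o['torque'],o['opening'])
cv2.imwrite('pics/c3.png',s['color'])
c=np.array([.489,.3085]);x=np.array([np.cos(np.radians(-25)),np.sin(np.radians(-25))])
print('target xy', c-x*(.0315+.022))
E
```

```text
[0.42983073 0.20647222 0.19285706] [ 0.90043207  0.65492288 -2.05829151] [-0.0367723   0.02182591  0.03163417] 0.15687886382425426
target xy [0.44051253 0.33111008]
```

View pics/c3.png

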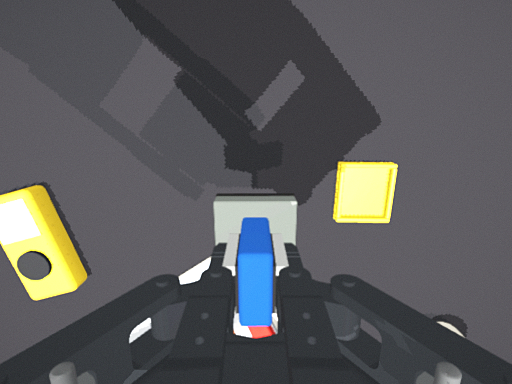

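apply_moves:
  dp:
    - [0.021,0.12,0]
    - [0.021,0.249,0]
    - [0.021,0.249,-0.12]
    - [0.021,0.249,-0.24]
    - [0.021,0.249,-0.255]
    - [0.021,0.249,-0.265]
    - [0.021,0.249,-0.272]
    - [0.021,0.249,-0.275]
    - [0.021,0.249,-0.275]
  turn: [0,0,0,0,0,0,0,0,0]
  gripper: [1,1,1,1,1,1,1,1,1]

```text
t: 7.42
tcp_pos: [0.4409, 0.3321, 0.0561]
tool_rot: [[-0.906, 0.423, 0.004], [0.423, 0.906, 0.002], [-0.002, 0.004, -1.0]]
contact_force: [-1.1, -1.8, 9.6]
opening: 0.155
```

```bash
python3 - <<'E'
from h import *
o=manip.get_obs()
print(o['tcp_pos'],o['contact_force'],o['torque'],o['opening'])
E
```

```text
[0.44090734 0.33214522 0.05609886] [-1.14422332 -1.80398991  9.55368077] [-0.49589179 -0.03240649 -0.06169294] 0.155225151538363
```

apply_moves:
  dp:
    - [0,0,-0.004]
    - [0,0,-0.007]
    - [0,0,-0.007]
  turn: [0,0,0]
  gripper: [1,1,1]

```text
t: 7.8
tcp_pos: [0.4408, 0.3326, 0.0552]
tool_rot: [[-0.906, 0.423, 0.004], [0.423, 0.906, 0.003], [-0.002, 0.004, -1.0]]
contact_force: [-10.5, -3.8, 40.9]
opening: 0.159
```

```bash
python3 - <<'E'
from h import *
o=manip.get_obs()
print(o['tcp_pos'],o['contact_force'],o['torque'],o['opening'])
s=snap('wrist','w4')
cv2.imwrite('pics/c4.png',np.hstack([cv2.resize(load(n)['color'][150:350,150:360],(400,380)) for n in('w3','w4')]))
E
```

```text
[0.44076028 0.33262418 0.05520623] [-10.50543034  -3.79849065  40.86587767] [-1.31228212  1.15244935 -0.12952376] 0.15881158297142706
```

View pics/c4.png

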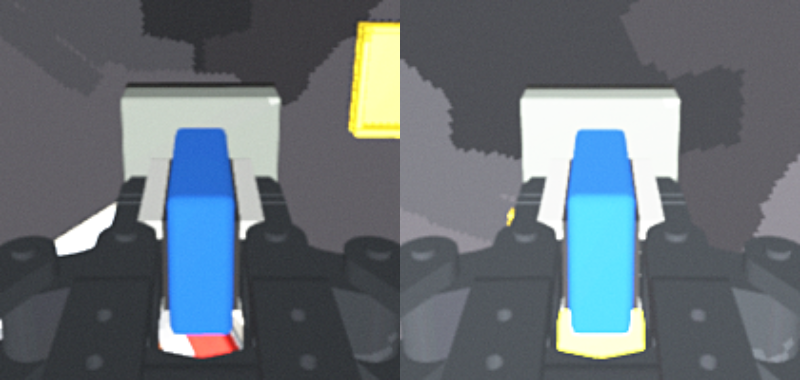

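apply_moves:
  dp:
    - [0,0,0.004]
    - [0,0,0.004]
    - [0,0,0.004]
    - [0,0,0.002]
    - [0,0,0.0]
    - [0,0,0.0]
  turn: [0,0,0,0,0,0]
  gripper: [1,0.74,0.74,0.74,0.74,0.74]

```text
t: 8.6
tcp_pos: [0.4407, 0.3326, 0.0552]
tool_rot: [[-0.906, 0.423, 0.004], [0.423, 0.906, 0.003], [-0.002, 0.004, -1.0]]
contact_force: [-11.4, -4.2, 39.8]
opening: 0.158
```

```bash
python3 - <<'E'
from h import *
o=manip.get_obs()
print(o['tcp_pos'],o['contact_force'],o['torque'],o['opening'])
E
```

```text
[0.44074886 0.33261057 0.05521389] [-11.37564126  -4.24722673  39.81522643] [-1.29144457  1.19651536 -0.17698265] 0.15791071781982874
```

apply_moves:
  dp:
    - [0,0,0.003]
    - [0,0,0.003]
    - [0,0,0.003]
    - [0,0,0.003]
  turn: [0,0,0,0]
  gripper: [0.71,0.7,0.69,0.69]

```text
t: 9.1
tcp_pos: [0.4407, 0.3325, 0.0555]
tool_rot: [[-0.906, 0.423, 0.004], [0.423, 0.906, 0.003], [-0.002, 0.004, -1.0]]
contact_force: [-6.6, -2.6, 25.3]
opening: 0.16
```

```bash
python3 - <<'E'
from h import *
o=manip.get_obs()
print(o['tcp_pos'],o['contact_force'],o['torque'],o['opening'])
E
```

```text
[0.4407314  0.33246894 0.05545302] [-6.63699221 -2.56406039 25.28231578] [-0.77083535  0.65052878 -0.1314188 ] 0.15955265947536615
```

apply_moves:
  dp:
    - [0,0,0]
    - [0,0,0]
    - [0,0,0.0]
  turn: [0,0,0]
  gripper: [0.68,0.68,0.68]

```text
t: 9.48
tcp_pos: [0.4404, 0.3325, 0.055]
tool_rot: [[-0.906, 0.423, 0.003], [0.423, 0.906, 0.003], [-0.002, 0.004, -1.0]]
contact_force: [-7.7, -0.7, 21.9]
opening: 0.162
```

apply_moves:
  dp:
    - [0,0,0]
    - [0,0,0]
    - [0,0,0.0]
  turn: [0,0,0]
  gripper: [0.67,0.67,0.67]

```text
t: 9.85
tcp_pos: [0.4404, 0.332, 0.0521]
tool_rot: [[-0.906, 0.423, 0.002], [0.423, 0.906, 0.002], [-0.001, 0.002, -1.0]]
contact_force: [0.8, 2.7, 2.5]
opening: 0.167
```

apply_moves:
  dp:
    - [0,0,-0.003]
    - [0,0,-0.006]
    - [0,0,-0.006]
  turn: [0,0,0]
  gripper: [0.67,0.67,0.67]

```text
t: 10.22
tcp_pos: [0.4393, 0.3312, 0.048]
tool_rot: [[-0.906, 0.423, -0.0], [0.423, 0.906, -0.0], [0.0, -0.0, -1.0]]
contact_force: [1.6, 1.4, 1.3]
opening: 0.164
```

```bash
python3 - <<'E'
from h import *
s=snap('wrist','w5'); o=s['obs']; print(o['tcp_pos'],o['contact_force'])
b=snap('side','side1'); p=proj(b,[o['tcp_pos']])[0]; print(p)
x,y=int(p[0])-25,int(p[1])-25
a=snap('scene','scene1'); q=proj(a,[o['tcp_pos']])[0]; X,Y=int(q[0])-30,int(q[1])-30
cv2.imwrite('pics/c5.png',np.hstack([cv2.resize(s['color'][150:350,150:360],(400,400)),cv2.resize(b['color'][y:y+50,x:x+50],(400,400),interpolation=2)]))
E
```

```text
[0.43931437 0.33118188 0.04803738] [1.60546799 1.35456567 1.28396965]
[199.13515489 145.0785089 ]
```

View pics/c5.png

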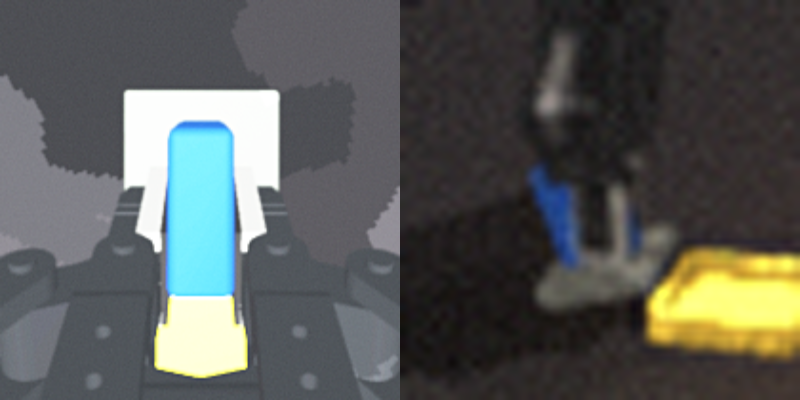

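apply_moves:
  dp:
    - [0,0,-0.003]
    - [0,0,-0.003]
    - [0,0,-0.003]
  turn: [0,0,0]
  gripper: [0.67,0.67,0.67]

```text
t: 10.75
tcp_pos: [0.4393, 0.3311, 0.0474]
tool_rot: [[-0.906, 0.423, -0.0], [0.423, 0.906, -0.0], [0.0, -0.0, -1.0]]
contact_force: [-1.0, -1.1, 9.3]
opening: 0.163
```

apply_moves:
  dp:
    - [0,0,-0.003]
    - [0,0,-0.003]
    - [0,0,-0.003]
  turn: [0,0,0]
  gripper: [0.67,0.67,0.67]

```text
t: 11.12
tcp_pos: [0.4394, 0.3311, 0.047]
tool_rot: [[-0.906, 0.423, 0.0], [0.423, 0.906, -0.0], [-0.0, -0.0, -1.0]]
contact_force: [-3.7, -2.5, 21.0]
opening: 0.169
```

apply_moves:
  dp:
    - [0,0,0.003]
    - [0,0,0.003]
    - [0,0,0.003]
    - [0,0,0.02]
    - [0,0,0.08]
    - [0,0,0.18]
    - [0,0,0.18]
    - [0,0,0.18]
  turn: [0,0,0,0,0,0,0,0]
  gripper: [1,1,1,1,1,1,1,1]

```text
t: 12.12
tcp_pos: [0.4386, 0.3307, 0.1347]
tool_rot: [[-0.906, 0.423, -0.001], [0.423, 0.906, -0.001], [0.001, -0.001, -1.0]]
contact_force: [-0.5, 0.6, -2.1]
opening: 0.155
```

```bash
python3 - <<'E'
from h import *
s=snap('wrist','w6'); o=s['obs']; print(o['tcp_pos'],o['contact_force'],o['opening'])
b=snap('side','side2'); p=proj(b,[o['tcp_pos']])[0]; print(p)
x,y=int(p[0])-25,int(p[1])-25; print(x,y)
cv2.imwrite('pics/c6.png',np.hstack([cv2.resize(s['color'][180:330,190:330],(420,450),interpolation=2),cv2.resize(b['color'][y:y+50,x:x+42],(378,450),interpolation=2)]))
E
```

```text
[0.43858207 0.33069759 0.13466739] [-0.49173226  0.61991341 -2.1149868 ] 0.15455732506667919
[197.19113296 121.31560918]
172 96
```

View pics/c6.png

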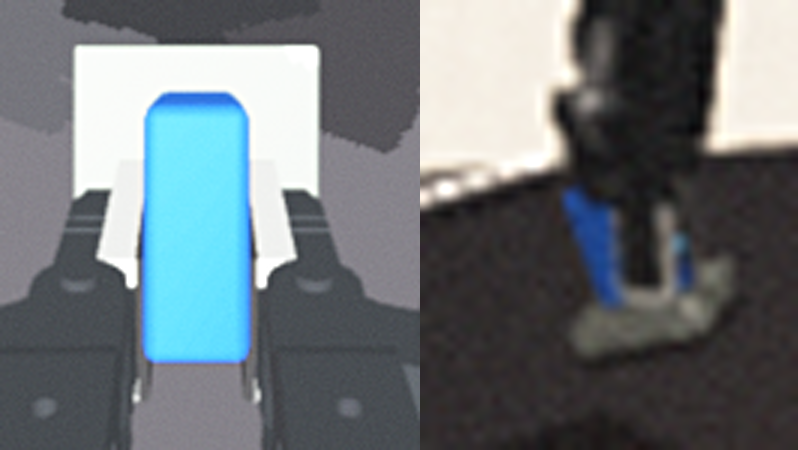

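```bash
cat > tilt.py <<'E'
from h import *
from scipy.optimize import least_squares
def fit(s,foot,near,far):
    # block->tool: grasp pt ref (0,0,h) tilt th (front, away from robot, up); tool x=-front, z=down
    L=[(-.025,-.022,.016),(-.025,.022,.016),(-.017,-.007,.06),(-.017,.007,.06),(.017,-.007,.06),(.017,.007,.06)]
    C=np.array(s['tool_from_camera']); Ci=np.linalg.inv(C); K=np.array(s['camera_matrix']);D=np.array(s['D'])
    uv=np.array(foot+near+far,float)
    def model(p):
        th,x,y,z=p; P=[]
        for bx,by,bz in L:
            f=bx*np.cos(th)-bz*np.sin(th); u=bx*np.sin(th)+bz*np.cos(th)
            P.append([x-f,y+by,z-u])
        return cv2.projectPoints(np.array(P),cv2.Rodrigues(Ci[:3,:3])[0],Ci[:3,3],K,D)[0][:,0]
    r=least_squares(lambda p:(model(p)-uv).ravel(),[.3,0,0,.04],x_scale=[.1,.01,.01,.01])
    cov=np.linalg.inv(r.jac.T@r.jac)
    th,x,y,z=r.x; print('tilt deg %.1f'%np.degrees(th),'sole centre in tool',r.x[1:].round(4),'sd/px',np.sqrt(np.diag(cov)).round(4),'\n',(r.fun.reshape(-1,2)).round(1).tolist())
    return r.x
if __name__=='__main__':
    c=lambda x,y:(x/3+190,y/3+180)
    fit(load('w6'),[c(74,45),c(318,45)],[c(145,106),c(249,106)],[c(145,362),c(249,362)])
    d=lambda x,y:(x*210/400+150,y*200/380+150)
    fit(load('w3'),[d(122,97),d(280,97)],[d(174,129),d(227,129)] if 0 else [d(174,129),d(227,129)],[d(167,333),d(236,333)])
E
python3 tilt.py
```

```text
tilt deg 15.5 sole centre in tool [-0.001   0.0016  0.0433] sd/px [0.011  0.0006 0.0002 0.0011] 
 [[0.6, -0.0], [-0.2, -0.0], [-0.3, -0.0], [0.2, 0.0], [-0.3, 0.0], [0.2, 0.0]]
tilt deg 19.4 sole centre in tool [-0.0005  0.0016  0.0246] sd/px [0.0096 0.0005 0.0002 0.0008] 
 [[-3.4, 1.0], [3.3, 1.0], [-6.4, 2.2], [7.0, 2.2], [-3.2, -2.8], [2.7, -2.8]]
```

```bash
python3 - <<'E'
from tilt import *
d=lambda x,y:(x*210/400+150,y*200/380+150)
fit(load('w3'),[d(122,97),d(280,97)],[d(168,196),d(234,196)],[d(167,333),d(236,333)])
d=lambda x,y:(x*210/400+150,y*200/400+150)
fit(load('w5'),[d(124,91),d(279,91)],[d(169,130),d(232,130)],[d(168,294),d(234,294)])
E
```

```text
tilt deg -0.2 sole centre in tool [0.0006 0.0016 0.0451] sd/px [0.0113 0.0007 0.0002 0.0009] 
 [[0.0, -0.1], [0.1, -0.1], [-0.3, -0.2], [0.6, -0.1], [1.5, 0.2], [-1.9, 0.2]]
tilt deg 15.8 sole centre in tool [-0.0023  0.0016  0.0469] sd/px [0.0114 0.0006 0.0002 0.0011] 
 [[1.1, -0.2], [-1.7, -0.2], [-0.2, -0.3], [0.8, -0.3], [0.3, 0.4], [-0.3, 0.4]]
```

apply_moves:
  dp:
    - [0.037,-0.0175,0]
    - [0.037,-0.0175,-0.1]
    - [0.037,-0.0175,-0.14]
    - [0.037,-0.0175,-0.15]
    - [0.037,-0.0175,-0.155]
    - [0.037,-0.0175,-0.155]
  turn: [0,0,0,0,0,0]
  gripper: [1,1,1,1,1,1]

```text
t: 12.98
tcp_pos: [0.4585, 0.3228, 0.0584]
tool_rot: [[-0.906, 0.423, 0.001], [0.423, 0.906, 0.001], [-0.001, 0.001, -1.0]]
contact_force: [-0.2, -0.0, -2.0]
opening: 0.154
```

apply_moves:
  dp:
    - [-0.002,0.0,-0.002]
    - [-0.002,0.0,-0.003]
    - [-0.002,0.0,-0.004]
    - [-0.002,0.0,-0.005]
    - [-0.002,0,-0.005]
  turn: [0,0,0,0,0]
  gripper: [1,1,1,1,1]

```text
t: 13.6
tcp_pos: [0.4568, 0.3225, 0.0553]
tool_rot: [[-0.906, 0.423, -0.0], [0.423, 0.906, -0.0], [0.0, -0.0, -1.0]]
contact_force: [-0.1, -0.2, -2.3]
opening: 0.154
```

apply_moves:
  dp:
    - [0,0.0,-0.002]
    - [0,0.0,-0.004]
    - [0,0,-0.005]
    - [0,0,-0.005]
  turn: [0,0,0,0]
  gripper: [1,1,1,1]

```text
t: 14.1
tcp_pos: [0.4569, 0.3225, 0.0531]
tool_rot: [[-0.906, 0.423, 0.0], [0.423, 0.906, 0.0], [-0.0, 0.0, -1.0]]
contact_force: [-1.7, -1.4, 3.7]
opening: 0.15
```

apply_moves:
  dp:
    - [0,0.0,0.004]
    - [0,0.0,0.006]
    - [0,0,0.006]
    - [0,0,0.006]
    - [0,0,0.03]
    - [0,0,0.1]
    - [-0.03,0.015,0.15]
    - [-0.03,0.015,0.15]
  turn: [0,0,0,0,0,0,0,0]
  gripper: [0.6,0.2,-0.2,-0.2,-0.2,-0.2,-0.2,-0.2]

```text
t: 15.1
tcp_pos: [0.4424, 0.3311, 0.1303]
tool_rot: [[-0.906, 0.422, 0.003], [0.422, 0.906, 0.002], [-0.002, 0.004, -1.0]]
contact_force: [0.9, -0.6, -0.2]
opening: 0.604
```

```bash
python3 - <<'E'
from h import *
s=snap('wrist','w7'); o=s['obs']; print(o['tcp_pos'],o['contact_force'],o['opening'])
q=proj(s,[[.46,.322,.03]])[0]; print(q); x,y=int(q[0])-80,int(q[1])-80; print(x,y)
x=max(x,0);y=max(y,0)
b=snap('side','side3'); p=proj(b,[[.46,.322,.03]])[0]
X,Y=int(p[0])-25,int(p[1])-25; print(X,Y)
cv2.imwrite('pics/c7.png',np.hstack([cv2.resize(s['color'][y:y+160,x:x+160],(480,480),interpolation=2),cv2.resize(b['color'][Y:Y+50,X:X+33],(316,480),interpolation=2)]))
E
```

```text
[0.44241333 0.33106102 0.13025372] [ 0.90500711 -0.62481231 -0.18802083] 0.6040071573219867
[251.95611979 229.07637694]
171 149
180 125
```

View pics/c7.png

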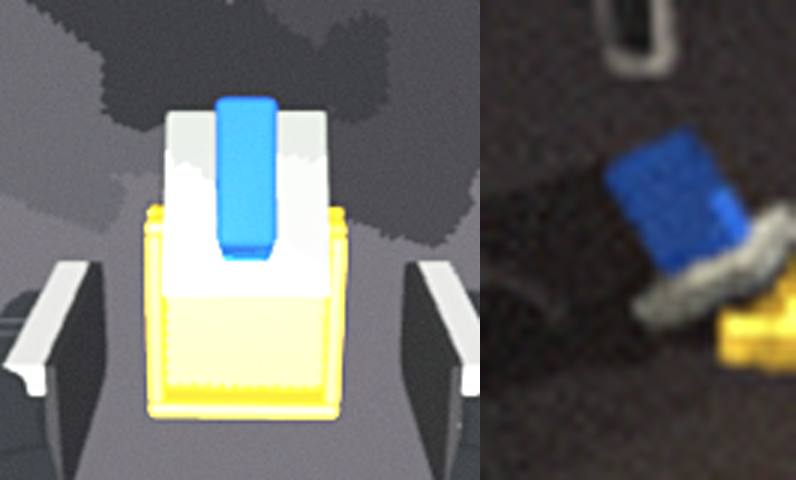

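```bash
python3 - <<'E'
from h import *
from scipy.optimize import least_squares
s=load('w7'); c=lambda x,y:(x/3+171,y/3+149)
L=np.array([(-.025,.022,.016),(-.025,-.022,.016),(.025,.022,.016),(.025,-.022,.016),(-.017,.007,.06),(-.017,-.007,.06),(.017,.007,.06),(.017,-.007,.06)])
# image left = -tool y ; world tool y dir 65deg ; block y = tool y => left is by<0
L[:,1]*=-1
uv=np.array([c(167,112),c(328,112),c(163,296),c(327,297),c(217,101),c(276,101),c(217,245),c(276,245)])
def model(p):
    th,yaw,x,y,z=p; f=np.array([np.cos(yaw),np.sin(yaw),0]); l=np.array([-np.sin(yaw),np.cos(yaw),0])
    F=L[:,0]*np.cos(th)-L[:,2]*np.sin(th); U=L[:,0]*np.sin(th)+L[:,2]*np.cos(th)
    P=np.array([x,y,z])+F[:,None]*f+L[:,1:2]*l+U[:,None]*np.array([0,0,1])
    return proj(s,P)
def f(p): return (model(p)-uv).ravel()
r=least_squares(f,[.5,-.436,.46,.322,.0125],x_scale=[.1,.1,.01,.01,.01])
print(r.x,np.degrees(r.x[:2]),r.fun.reshape(-1,2).round(1).tolist(), np.sqrt(np.diag(np.linalg.inv(r.jac.T@r.jac))))
th,yaw,x,y,z=r.x
print('rear corner z',z-.025*np.sin(th))
fw=np.array([np.cos(yaw),np.sin(yaw)])
for h in(.040,.043): print(h,'TCP', np.array([x,y])-fw*h*np.sin(th), z+h*np.cos(th)+.003)
E
```

```text
[ 0.50525864 -0.44382374  0.46012552  0.32291009  0.00826767] [ 28.94918776 -25.42922711] [[0.5, 0.5], [-0.9, 0.8], [0.2, -0.6], [0.3, -0.6], [-0.2, -0.8], [0.5, -0.6], [-0.9, 0.6], [0.5, 0.7]] [0.01178579 0.01029359 0.0008362  0.00049375 0.0021915 ]
rear corner z -0.0038331717704499554
0.04 TCP [0.44263996 0.33122377] 0.0462696452445676
0.043 TCP [0.44132855 0.3318473 ] 0.048894793181033784
```

apply_moves:
  dp:
    - [-0.002,0.001,-0.08]
    - [-0.002,0.001,-0.14]
    - [-0.002,0.001,-0.155]
    - [-0.002,0.001,-0.155]
    - [-0.002,0.001,-0.155]
    - [-0.002,0.001,-0.155]
    - [-0.002,0.001,-0.155]
    - [-0.002,0.001,-0.155]
    - [-0.002,0.001,-0.155]
  turn: [0,0,0,0,0,0,0,0,0]
  gripper: [-0.2,-0.2,-0.2,0.0,0.4,0.6,1,1,1]

```text
t: 16.32
tcp_pos: [0.4414, 0.331, 0.0512]
tool_rot: [[-0.906, 0.423, 0.001], [0.423, 0.906, 0.001], [-0.001, 0.001, -1.0]]
contact_force: [-2.0, 0.2, 6.4]
opening: 0.153
```

apply_moves:
  dp:
    - [0,0,0.02]
    - [0,0,0.1]
    - [0,0,0.2]
    - [0,0,0.25]
    - [0,0,0.25]
    - [0,0,0.25]
  turn: [0,0,0,0,0,0]
  gripper: [1,1,1,1,1,1]

```text
t: 17.08
tcp_pos: [0.4401, 0.33, 0.1743]
tool_rot: [[-0.906, 0.423, -0.001], [0.423, 0.906, -0.001], [0.001, -0.002, -1.0]]
contact_force: [1.5, -0.5, -1.6]
opening: 0.157
```

```bash
python3 - <<'E'
from h import *
s=snap('wrist','w8'); o=s['obs']; print(o['tcp_pos'],o['contact_force'],o['torque'],o['opening'])
b=snap('side','side4'); p=proj(b,[o['tcp_pos']])[0]; print(p)
x,y=int(p[0])-25,int(p[1])-20; print(x,y)
cv2.imwrite('pics/c8.png',np.hstack([cv2.resize(s['color'][180:340,180:340],(480,480),interpolation=2),cv2.resize(b['color'][y:y+50,x:x+33],(316,480),interpolation=2)]))
E
```

```text
[0.44013641 0.3299617  0.17432762] [ 1.52230113 -0.462026   -1.55776513] [-0.00199578  0.02104965  0.04363631] 0.15688995751689294
[196.85867882 109.90925422]
171 89
```

View pics/c8.png

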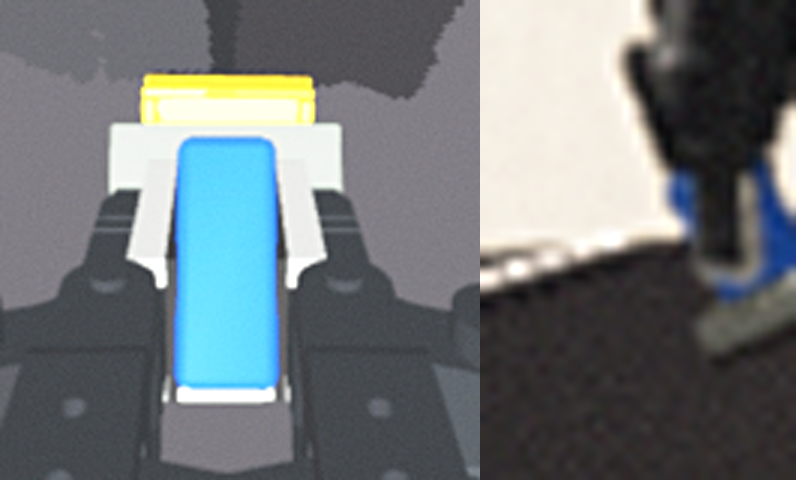

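```bash
python3 - <<'E'
from tilt import *
from fit import best,pts,Rc
c=lambda x,y:(x/3+180,y/3+180)
p=fit(load('w8'),[c(110,124),c(341,124)],[c(178,143),c(275,143)],[c(175,386),c(279,386)])
th,x,y,z=p
yaw=best.x[3]; f=np.array([np.cos(yaw),np.sin(yaw),0]); l=np.array([-np.sin(yaw),np.cos(yaw),0])
for h in(.04,.045,.05):
  for e,sg in(('red',.075),('green',-.075)):
    S=pts(best.x,[[0,sg,h]])[0]
    # tool pointing: tool x=-f, tool y=l, z down; sole centre = tcp + x*(-f)+y*l - z
    print(h,e,'sole',S.round(4),'TCP',(S+x*f-y*l+np.array([0,0,z])).round(4))
print('yaw',np.degrees(yaw),'normal',Rc(yaw)[:,2],'ydir',l, 'xdir',Rc(yaw)[:,0])
E
```

```text
tilt deg 27.7 sole centre in tool [-0.0206  0.0016  0.0452] sd/px [0.0115 0.0006 0.0002 0.0013] 
 [[1.5, -0.1], [-1.0, -0.0], [0.2, -0.5], [-0.2, -0.5], [0.3, 0.5], [-0.6, 0.5]]
0.04 red sole [0.5411 0.0993 0.0734] TCP [0.5209 0.0947 0.1186]
0.04 green sole [ 0.5631 -0.0491  0.0734] TCP [ 0.5429 -0.0537  0.1186]
0.045 red sole [0.5386 0.0989 0.0778] TCP [0.5185 0.0944 0.123 ]
0.045 green sole [ 0.5606 -0.0494  0.0778] TCP [ 0.5404 -0.054   0.123 ]
0.05 red sole [0.5362 0.0986 0.0821] TCP [0.516  0.094  0.1273]
0.05 green sole [ 0.5581 -0.0498  0.0821] TCP [ 0.5379 -0.0544  0.1273]
yaw 8.41764892625686 normal [-0.49461364 -0.07319387  0.8660254 ] ydir [-0.14638775  0.98922729  0.        ] xdir [0.85669596 0.12677551 0.5       ]
```

```bash
python3 - <<'E'
from h import *
for n in('scene0','side0','w1','w2','w8'):
    i=load(n)['color']; h=cv2.cvtColor(i,cv2.COLOR_BGR2HSV)
    m=cv2.inRange(h,(4,80,90),(18,255,255))
    cs=sorted(cv2.findContours(m,0,1)[0],key=cv2.contourArea)[-3:]
    for c in cs:
        if cv2.contourArea(c)>60: print(n,cv2.contourArea(c),cv2.approxPolyDP(c,2.5,True)[:,0].tolist())
    m=cv2.inRange(h,(0,150,80),(3,255,255))|cv2.inRange(h,(176,150,80),(180,255,255))
    for c in cv2.findContours(m,0,1)[0]:
        if cv2.contourArea(c)>30: print(n,'red',cv2.contourArea(c),cv2.approxPolyDP(c,1.5,True)[:,0].tolist())
E
```

```text
scene0 220.0 [[389, 23], [438, 51], [434, 46], [439, 46], [434, 41], [427, 39], [426, 43], [423, 37], [423, 41], [411, 34], [410, 29], [421, 37], [422, 31], [418, 28], [407, 28], [395, 20]]
scene0 760.0 [[301, 171], [288, 168], [236, 205], [235, 209], [248, 211]]
scene0 3087.0 [[57, 238], [8, 253], [14, 312], [67, 295]]
scene0 red 71.0 [[297, 178], [300, 177], [301, 179], [308, 180], [312, 176], [308, 173], [301, 173]]
scene0 red 64.5 [[64, 87], [43, 95], [52, 113], [55, 112], [45, 95], [60, 88], [65, 90], [75, 105]]
scene0 red 135.5 [[350, 86], [356, 90], [372, 93], [373, 95], [377, 92], [377, 90], [353, 83]]
scene0 red 655.5 [[48, 0], [52, 6], [50, 7], [53, 9], [51, 11], [52, 15], [61, 23], [59, 24], [66, 33], [90, 26], [86, 17], [85, 7], [79, 0], [82, 7], [69, 10], [68, 12], [61, 12], [51, 0]]
side0 331.5 [[243, 156], [231, 166], [263, 205], [276, 194], [261, 180], [260, 186], [257, 183], [261, 187], [260, 192], [256, 189], [261, 201], [257, 200], [240, 177], [242, 171], [239, 174], [234, 169], [235, 166], [239, 169], [236, 168], [238, 165], [242, 169], [247, 163], [240, 160], [245, 156], [258, 173]]
side0 1030.5 [[147, 47], [148, 82], [142, 83], [139, 79], [138, 48], [130, 48], [128, 83], [118, 82], [117, 72], [120, 69], [113, 65], [111, 57], [112, 73], [106, 75], [107, 84], [99, 86], [95, 77], [100, 63], [97, 51], [86, 90], [151, 86]]
side0 7511.5 [[223, 12], [223, 70], [228, 78], [216, 69], [218, 110], [302, 104], [321, 124], [324, 94], [321, 89], [322, 92], [247, 101], [242, 96], [312, 90], [317, 26], [246, 30]]
side0 red 146.0 [[166, 117], [143, 122], [141, 126], [144, 129], [166, 122]]
w1 red 48.0 [[503, 0], [511, 12], [511, 0]]
w2 122.0 [[418, 331], [418, 340], [431, 351], [428, 340]]
w8 red 74.5 [[138, 326], [130, 333], [128, 341], [131, 333], [134, 339], [129, 343], [141, 334]]
```

apply_moves:
  dp:
    - [0,0,0.12]
    - [0.05,-0.05,0.25]
    - [0.1,-0.14,0.25]
    - [0.18,-0.24,0.25]
    - [0.28,-0.32,0.25]
    - [0.38,-0.4,0.25]
    - [0.44,-0.48,0.25]
    - [0.48,-0.54,0.25]
    - [0.48,-0.54,0.25]
    - [0.48,-0.54,0.25]
  turn: [0,0.1,0.2,0.3,0.371,0.371,0.371,0.371,0.371,0.371]
  gripper: [1,1,1,1,1,1,1,1,1,1]

```text
t: 18.42
tcp_pos: [0.6801, 0.0607, 0.2986]
tool_rot: [[-0.989, -0.145, -0.003], [-0.145, 0.989, 0.0], [0.003, 0.001, -1.0]]
contact_force: [0.3, 0.9, -2.4]
opening: 0.155
```

```bash
python3 - <<'E'
from h import *
from fit import best,pts
s=snap('wrist','w9'); o=s['obs']; print(o['tcp_pos'],o['opening'],np.degrees(np.arctan2(o['tool_rot'][1][1],o['tool_rot'][0][1])))
L=[[-.025,-.11,.043],[.025,-.11,.043],[-.025,.11,.043],[.025,.11,.043],[.055,-.135,0],[.055,.135,0],[-.055,-.135,0],[-.055,.135,0]]
q=proj(s,pts(best.x,L)); print(q.round(0).tolist())
cv2.imwrite('pics/c9.png',cv2.resize(s['color'][0:290,60:460],(800,580),interpolation=2))
E
```

```text
[0.68008114 0.06074965 0.29857552] 0.1545280900498702 98.33454561952871
[[136.0, 31.0], [131.0, 71.0], [340.0, 31.0], [343.0, 71.0], [122.0, 118.0], [356.0, 118.0], [132.0, 38.0], [349.0, 38.0]]
```

View pics/c9.png

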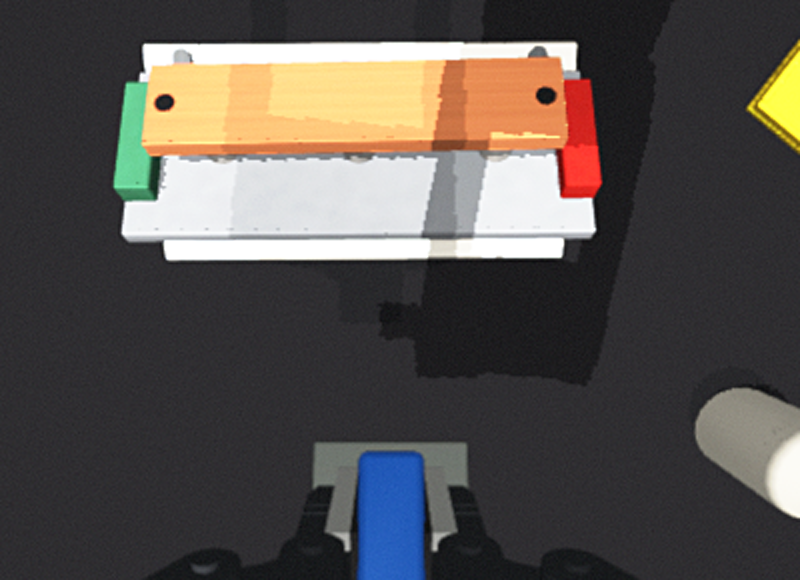

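```bash
cat > fit2.py <<'E'
from h import *
from scipy.optimize import least_squares
import fit
s=load('w9'); c=lambda x,y:(x/2+60,y/2)
pl=[(o[0],o[1],o[2],.5) for o in fit.obs]+[(s,(.055,-.135,0),c(123,234),1),(s,(.055,.135,0),c(595,230),1)]
br=[(s,(-.025,-.11),c(148,66),1),(s,(-.025,.11),c(561,58),1),(s,(.025,.11),c(567,138),1),(s,(.025,-.11),c(143,147),1)]
A=fit.A; br+=[(A,(-.025,-.11),(234.5,207),.5),(A,(-.025,.11),(290,168),.5)]
def f(p):
    m,b=p[4:6]; r=[]
    for q,L,uv,w in pl: r.append(w*(proj(q,fit.pts(p,[L]))[0]-uv))
    for q,(x,y),uv,w in br: r.append(w*(proj(q,fit.pts(p,[[x,y*np.cos(b),m+b*y]]))[0]-uv))
    return np.concatenate(r)
r=least_squares(f,[*fit.best.x,.04,0],x_scale=[.01,.01,.01,.1,.01,.01]); p=r.x
if __name__=='__main__':
    print(p.round(4),np.sqrt(np.diag(np.linalg.inv(r.jac.T@r.jac))).round(4)); print(r.fun.reshape(-1,2).round(1).tolist())
    R=fit.Rc(p[3]); print('x',R[:,0].round(3),'y',R[:,1].round(3),'n',R[:,2].round(3))
    for sg in(.075,-.075): print(sg,'bar pt',fit.pts(p,[[0,sg,p[4]+p[5]*sg]]).round(4),'plate',fit.pts(p,[[0,sg,0]]).round(4))
E
python3 fit2.py
```

```text
[0.5705 0.0274 0.0427 0.1571 0.0395 0.0097] [0.0007 0.0005 0.0015 0.0044 0.0013 0.0085]
[[0.3, -0.5], [-0.1, -0.7], [-0.7, -0.4], [-0.4, -0.4], [-0.6, 1.0], [-0.0, 0.3], [1.4, -0.3], [-0.8, -0.3], [0.0, 0.1], [-0.2, -0.5], [-0.1, 0.4], [-0.1, 0.2]]
x [0.855 0.135 0.5  ] y [-0.156  0.988  0.   ] n [-0.494 -0.078  0.866]
0.075 bar pt [[0.5389 0.0983 0.0775]] plate [[0.5588 0.1015 0.0427]]
-0.075 bar pt [[ 0.5631 -0.0497  0.0763]] plate [[ 0.5822 -0.0467  0.0427]]
```

apply_moves:
  dp:
    - [-0.1,0.05,0]
    - [-0.2,0.1,0]
    - [-0.3,0.1,0.0]
    - [-0.362,0.08,-0.03]
    - [-0.362,0.06,-0.1]
    - [-0.362,0.06,-0.2]
    - [-0.362,0.06,-0.283]
    - [-0.362,0.06,-0.283]
    - [-0.345,0.063,-0.313]
    - [-0.333,0.064,-0.334]
    - [-0.333,0.064,-0.334]
    - [-0.333,0.064,-0.334]
  turn: [0.005,0.005,0.005,0.005,0.005,0.005,0.005,0.005,0.005,0.005,0.005,0.005]
  gripper: [1,1,1,1,1,1,1,1,1,1,1,1]

```text
t: 19.98
tcp_pos: [0.5146, 0.0925, 0.1337]
tool_rot: [[-0.988, -0.153, 0.0], [-0.153, 0.988, 0.0], [-0.0, 0.0, -1.0]]
contact_force: [0.0, 0.2, -4.3]
opening: 0.156
```

```bash
cat > st.py <<'E'
from h import *
o=manip.get_obs(); n=np.array([-.494,-.078,.866]); x=np.array([.855,.135,.5]); y=np.array([-.156,.988,0]);
f=o['contact_force']; print(np.round(o['t'],2),o['tcp_pos'].round(4),'F',f.round(1),'n %.1f x %.1f y %.1f'%(f@n,f@x,f@y),'M',o['torque'].round(3),'op',round(float(o['opening']),3))
t=o['tcp_pos']; S=t+.0206*np.array([.988,.156,0])+.0016*y-np.array([0,0,.0452])
r=S-np.array([.5389,.0983,.0775]); print('rel red: x %.4f y %.4f n %.4f'%(r@x,r@y,r@n))
E
python3 st.py
```

```text
19.98 [0.5146 0.0925 0.1337] F [ 0.   0.2 -4.3] n -3.7 x -2.1 y 0.2 M [-0.016  0.055  0.004] op 0.156
rel red: x 0.0018 y -0.0003 n 0.0117
```

apply_moves:
  dp:
    - [0.0,0.0,-0.007]
    - [0.003,0.0005,-0.0122]
    - [0.003,0.0005,-0.0122]
    - [0.003,0.0005,-0.0122]
  turn: [0,0,0,0]
  gripper: [1,1,1,1]

```text
t: 20.48
tcp_pos: [0.5159, 0.0928, 0.1272]
tool_rot: [[-0.988, -0.153, -0.0], [-0.153, 0.988, -0.0], [0.0, -0.0, -1.0]]
contact_force: [0.6, 0.5, -1.0]
opening: 0.154
```

```bash
python3 st.py
```

```text
20.48 [0.5159 0.0928 0.1272] F [ 0.6  0.5 -1. ] n -1.1 x 0.1 y 0.4 M [-0.06  -0.014  0.011] op 0.154
rel red: x -0.0003 y -0.0003 n 0.0054
```

apply_moves:
  dp:
    - [0.002,0.0003,-0.0035]
    - [0.003,0.0005,-0.0052]
    - [0.003,0.0005,-0.0052]
  turn: [0,0,0]
  gripper: [1,1,1]

```text
t: 20.85
tcp_pos: [0.5174, 0.093, 0.1245]
tool_rot: [[-0.988, -0.153, -0.0], [-0.153, 0.988, -0.0], [0.0, -0.0, -1.0]]
contact_force: [-0.4, -0.3, -3.0]
opening: 0.156
```

```bash
python3 st.py
```

```text
20.85 [0.5174 0.093  0.1245] F [-0.4 -0.3 -3. ] n -2.3 x -1.9 y -0.3 M [0.026 0.02  0.023] op 0.156
rel red: x -0.0004 y -0.0003 n 0.0023
```

apply_moves:
  dp:
    - [0.002,0.0003,-0.0035]
    - [0.002,0.0003,-0.0035]
    - [0.002,0.0003,-0.0035]
  turn: [0,0,0]
  gripper: [1,1,1]

```text
t: 21.22
tcp_pos: [0.5184, 0.0932, 0.1229]
tool_rot: [[-0.988, -0.153, -0.0], [-0.153, 0.988, -0.0], [0.0, -0.0, -1.0]]
contact_force: [0.2, 1.0, -2.3]
opening: 0.159
```

```bash
python3 st.py
```

```text
21.22 [0.5184 0.0932 0.1229] F [ 0.2  1.  -2.3] n -2.2 x -0.9 y 1.0 M [ 0.013 -0.028  0.008] op 0.159
rel red: x -0.0003 y -0.0003 n 0.0004
```

Continue feeling down.

apply_moves:
  dp:
    - [0.002,0.0003,-0.0035]
    - [0.002,0.0003,-0.0035]
    - [0.002,0.0003,-0.0035]
  turn: [0,0,0]
  gripper: [1,1,1]

```text
t: 21.6
tcp_pos: [0.5194, 0.0933, 0.1211]
tool_rot: [[-0.988, -0.153, -0.0], [-0.153, 0.988, -0.0], [0.0, 0.0, -1.0]]
contact_force: [1.0, 0.1, -2.5]
opening: 0.158
```

```bash
python3 st.py
```

```text
21.6 [0.5194 0.0933 0.1211] F [ 1.   0.1 -2.5] n -2.7 x -0.4 y -0.0 M [-0.04   0.032 -0.009] op 0.158
rel red: x -0.0003 y -0.0003 n -0.0017
```

apply_moves:
  dp:
    - [0.001,0.0002,-0.0018]
    - [0.001,0.0002,-0.0018]
    - [0.001,0.0002,-0.0018]
  turn: [0,0,0]
  gripper: [1,1,1]

```text
t: 21.98
tcp_pos: [0.5199, 0.0934, 0.1203]
tool_rot: [[-0.988, -0.153, -0.0], [-0.153, 0.988, 0.0], [0.0, 0.0, -1.0]]
contact_force: [0.6, 0.7, -0.5]
opening: 0.153
```

```bash
python3 st.py
```

```text
21.98 [0.5199 0.0934 0.1203] F [ 0.6  0.7 -0.5] n -0.8 x 0.3 y 0.6 M [0.139 0.145 0.001] op 0.153
rel red: x -0.0003 y -0.0002 n -0.0026
```

apply_moves:
  dp:
    - [0.001,0.0002,-0.0018]
    - [0.001,0.0002,-0.0018]
    - [0.001,0.0002,-0.0018]
  turn: [0,0,0]
  gripper: [1,1,1]

```text
t: 22.35
tcp_pos: [0.5203, 0.0936, 0.1194]
tool_rot: [[-0.988, -0.153, -0.0], [-0.153, 0.988, 0.0], [0.0, 0.0, -1.0]]
contact_force: [-1.0, 0.2, 1.4]
opening: 0.155
```

```bash
python3 st.py
```

```text
22.35 [0.5203 0.0936 0.1194] F [-1.   0.2  1.4] n 1.7 x -0.1 y 0.3 M [0.171 0.246 0.048] op 0.155
rel red: x -0.0003 y -0.0002 n -0.0036
```

apply_moves:
  dp:
    - [0.001,0.0002,-0.0018]
    - [0.001,0.0002,-0.0018]
    - [0.001,0.0002,-0.0018]
  turn: [0,0,0]
  gripper: [1,1,1]

```text
t: 22.72
tcp_pos: [0.5209, 0.0937, 0.1185]
tool_rot: [[-0.988, -0.153, 0.0], [-0.153, 0.988, 0.0], [-0.0, 0.0, -1.0]]
contact_force: [-3.1, 0.9, 3.8]
opening: 0.155
```

```bash
python3 st.py
```

```text
22.72 [0.5209 0.0937 0.1185] F [-3.1  0.9  3.8] n 4.7 x -0.6 y 1.4 M [0.388 0.293 0.079] op 0.155
rel red: x -0.0003 y -0.0001 n -0.0047
```

apply_moves:
  dp:
    - [0.0007,0.0001,-0.0012]
    - [0.0007,0.0001,-0.0012]
    - [0.0007,0.0001,-0.0012]
  turn: [0,0,0]
  gripper: [0.69,0.68,0.68]

```text
t: 23.1
tcp_pos: [0.5212, 0.0938, 0.1179]
tool_rot: [[-0.988, -0.153, -0.0], [-0.153, 0.988, 0.0], [-0.0, 0.0, -1.0]]
contact_force: [-3.8, 2.7, 4.7]
opening: 0.166
```

```bash
python3 st.py
```

```text
23.1 [0.5212 0.0938 0.1179] F [-3.8  2.7  4.7] n 5.7 x -0.5 y 3.3 M [0.541 0.434 0.141] op 0.166
rel red: x -0.0003 y -0.0001 n -0.0054
```

apply_moves:
  dp:
    - [0,0,0]
    - [0,0,0]
  turn: [0,0]
  gripper: [0.675,0.675]

```text
t: 23.35
tcp_pos: [0.5211, 0.0936, 0.1178]
tool_rot: [[-0.988, -0.153, -0.0], [-0.153, 0.988, -0.0], [0.0, -0.0, -1.0]]
contact_force: [-3.7, 0.2, 4.2]
opening: 0.162
```

```bash
python3 st.py
```

```text
23.35 [0.5211 0.0936 0.1178] F [-3.7  0.2  4.2] n 5.5 x -1.0 y 0.8 M [0.334 0.421 0.082] op 0.162
rel red: x -0.0004 y -0.0002 n -0.0054
```

apply_moves:
  dp:
    - [0,0,0]
    - [0,0,0]
  turn: [0,0]
  gripper: [0.665,0.665]

```text
t: 23.6
tcp_pos: [0.5215, 0.0935, 0.1177]
tool_rot: [[-0.988, -0.153, 0.001], [-0.153, 0.988, -0.0], [-0.0, -0.0, -1.0]]
contact_force: [0.3, -1.4, -0.1]
opening: 0.172
```

```bash
python3 st.py
```

```text
23.6 [0.5215 0.0935 0.1177] F [ 0.3 -1.4 -0.1] n -0.1 x -0.0 y -1.4 M [-0.034  0.03   0.012] op 0.172
rel red: x -0.0002 y -0.0004 n -0.0057
```

apply_moves:
  dp:
    - [0,0,0]
    - [0,0,0]
    - [0,0,0]
  turn: [0,0,0]
  gripper: [0.8,1,1]

```text
t: 23.98
tcp_pos: [0.5213, 0.0936, 0.1178]
tool_rot: [[-0.988, -0.153, 0.0], [-0.153, 0.988, -0.0], [-0.0, -0.0, -1.0]]
contact_force: [-1.0, -0.4, 0.3]
opening: 0.16
```

```bash
python3 st.py; python3 - <<'E'
from h import *
s=snap('wrist','w10')
# handle/blue segmentation & foot for refit without viewing
i=s['color']; h=cv2.cvtColor(i,cv2.COLOR_BGR2HSV); m=cv2.inRange(h,(95,90,60),(125,255,255)); m[:,:200]=0;m[:,320:]=0
for r in range(205,320,4):
    x=np.where(m[r])[0]; print(r,(x.min(),x.max(),i[r,255].tolist()) if len(x) else None, end=' ')
print()
for r in range(170,235,3): print(r,i[r,235].tolist(),i[r,222].tolist(),end=' ')
w=load('w8')['color']; print(); 
for r in range(210,235,3): print(r,w[r,235].tolist(),w[r,255].tolist(),end=' ')
E
```

```text
23.98 [0.5213 0.0936 0.1178] F [-1.  -0.4  0.3] n 0.8 x -0.7 y -0.2 M [-0.064 -0.019 -0.029] op 0.16
rel red: x -0.0003 y -0.0003 n -0.0055
205 None 209 None 213 None 217 None 221 (np.int64(239), np.int64(271), [117, 50, 14]) 225 (np.int64(239), np.int64(271), [127, 55, 20]) 229 (np.int64(239), np.int64(271), [124, 56, 19]) 233 (np.int64(239), np.int64(271), [124, 56, 17]) 237 (np.int64(239), np.int64(271), [126, 56, 18]) 241 (np.int64(239), np.int64(271), [128, 58, 21]) 245 (np.int64(239), np.int64(271), [126, 58, 20]) 249 (np.int64(239), np.int64(271), [126, 59, 21]) 253 (np.int64(239), np.int64(271), [130, 63, 25]) 257 (np.int64(239), np.int64(272), [130, 61, 21]) 261 (np.int64(239), np.int64(272), [129, 61, 22]) 265 (np.int64(239), np.int64(271), [128, 60, 20]) 269 (np.int64(239), np.int64(271), [131, 60, 22]) 273 (np.int64(239), np.int64(271), [134, 62, 23]) 277 (np.int64(238), np.int64(272), [135, 65, 26]) 281 (np.int64(238), np.int64(272), [130, 60, 21]) 285 (np.int64(238), np.int64(272), [130, 62, 25]) 289 (np.int64(238), np.int64(272), [129, 59, 19]) 293 (np.int64(238), np.i
[... 494 characters left out ...]
93] [98, 96, 93] 200 [92, 93, 89] [98, 95, 91] 203 [98, 96, 94] [97, 93, 89] 206 [98, 95, 94] [96, 93, 91] 209 [98, 96, 95] [96, 95, 92] 212 [95, 94, 92] [97, 96, 94] 215 [99, 96, 94] [102, 100, 96] 218 [64, 69, 66] [69, 73, 68] 221 [69, 75, 71] [72, 78, 74] 224 [74, 81, 76] [71, 77, 73] 227 [71, 74, 73] [77, 82, 78] 230 [77, 81, 77] [73, 80, 75] 233 [68, 70, 68] [68, 73, 71] 
210 [244, 255, 255] [119, 255, 255] 213 [232, 255, 255] [231, 255, 255] 216 [238, 255, 255] [236, 255, 255] 219 [238, 255, 255] [237, 255, 255] 222 [237, 244, 239] [238, 244, 239] 225 [241, 244, 241] [236, 207, 181] 228 [241, 246, 241] [255, 193, 79] 231 [240, 245, 241] [255, 213, 89] 234 [234, 237, 236] [255, 216, 93]
```

```bash
python3 - <<'E'
from tilt import *
s=load('w10'); i=s['color'].astype(int)
print([ (r,i[r,255].tolist()) for r in range(214,232,1)]); print([ (r,i[r,255].tolist()) for r in range(299,312)])
print('footrow',[(r,i[r,232].tolist()) for r in range(213,221)])
print([(c,i[226,c].tolist()) for c in list(range(208,222))]); print([(c,i[226,c].tolist()) for c in range(284,300)])
E
```

```text
[(214, [97, 96, 93]), (215, [93, 93, 92]), (216, [99, 96, 96]), (217, [72, 74, 73]), (218, [81, 51, 40]), (219, [95, 39, 13]), (220, [111, 51, 21]), (221, [117, 50, 14]), (222, [123, 56, 16]), (223, [125, 56, 21]), (224, [123, 55, 15]), (225, [127, 55, 20]), (226, [124, 57, 18]), (227, [127, 57, 20]), (228, [125, 58, 22]), (229, [124, 56, 19]), (230, [123, 57, 19]), (231, [130, 59, 23])]
[(299, [127, 59, 22]), (300, [123, 56, 19]), (301, [121, 55, 19]), (302, [102, 43, 20]), (303, [92, 84, 78]), (304, [95, 106, 100]), (305, [98, 106, 101]), (306, [94, 101, 97]), (307, [95, 101, 97]), (308, [95, 103, 97]), (309, [88, 92, 87]), (310, [113, 114, 111]), (311, [182, 177, 175])]
footrow [(213, [97, 96, 94]), (214, [100, 96, 95]), (215, [97, 93, 90]), (216, [100, 94, 94]), (217, [77, 77, 74]), (218, [65, 69, 66]), (219, [72, 78, 73]), (220, [73, 79, 74])]
[(208, [48, 83, 150]), (209, [43, 78, 145]), (210, [47, 81, 147]), (211, [47, 80, 147]), (212, [42, 77, 145]), (213, [45, 80, 149]), (214, [45, 83, 150]), (215, [42, 77, 149]), (216, [44, 71, 127]), (217, [54, 65, 84]), (218, [74, 76, 72]), (219, [68, 72, 68]), (220, [70, 75, 73]), (221, [72, 78, 74])]
[(284, [73, 77, 72]), (285, [74, 77, 73]), (286, [73, 78, 73]), (287, [73, 78, 73]), (288, [72, 78, 74]), (289, [72, 74, 72]), (290, [76, 79, 75]), (291, [70, 73, 71]), (292, [73, 79, 68]), (293, [71, 74, 69]), (294, [57, 73, 111]), (295, [44, 80, 151]), (296, [43, 76, 150]), (297, [43, 77, 147]), (298, [47, 80, 153]), (299, [43, 80, 148])]
```

```bash
python3 - <<'E'
from tilt import *
s=load('w10'); i=s['color']
p=fit(s,[(217,217),(293.5,217)],[(239,220),(271,220)],[(238,302.7),(272.5,302.7)])
h=cv2.cvtColor(i,cv2.COLOR_BGR2HSV)
for c in(170,185,200,210,215,296,300,310,330,345):
    m=(h[:,c,0]<20)&(h[:,c,1]>130); r=np.where(m[150:330])[0]+150; print(c,(r.min(),r.max(),len(r)) if len(r) else None)
C=np.linalg.inv(np.array(s['tool_from_camera']));K=np.array(s['camera_matrix'])
def pj(th,x,y,z,bx,by,bz):
    f=bx*np.cos(th)-bz*np.sin(th); u=bx*np.sin(th)+bz*np.cos(th)
    q=C@np.array([x-f,y+by,z-u,1]); return (K@q[:3])[:2]/q[2]
th,x,y,z=p
for bx in(-.029,-.027,-.025,-.023,-.021): print(bx,[pj(th,x,y,z,bx,by,0).round(1).tolist() for by in(-.03,.03)])
E
```

```text
tilt deg 28.6 sole centre in tool [-0.0185  0.0017  0.0437] sd/px [0.0113 0.0006 0.0002 0.0013] 
 [[0.5, -0.0], [-0.6, -0.0], [-0.0, -0.2], [0.4, -0.1], [-0.1, 0.1], [-0.1, 0.2]]
170 (np.int64(224), np.int64(274), 51)
185 (np.int64(224), np.int64(283), 60)
200 (np.int64(224), np.int64(277), 54)
210 (np.int64(224), np.int64(261), 38)
215 (np.int64(224), np.int64(246), 23)
296 (np.int64(224), np.int64(247), 24)
300 (np.int64(224), np.int64(256), 33)
310 (np.int64(220), np.int64(276), 56)
330 (np.int64(216), np.int64(282), 67)
345 None
-0.029 [[208.3, 214.6], [302.1, 214.6]]
-0.027 [[208.2, 217.7], [302.2, 217.7]]
-0.025 [[208.1, 220.8], [302.3, 220.8]]
-0.023 [[208.0, 223.9], [302.4, 223.9]]
-0.021 [[207.8, 227.0], [302.5, 227.1]]
```

apply_moves:
  dp:
    - [0.0029,0.0005,0.0017]
    - [0.0029,0.0005,0.0017]
    - [0.0049,0.0008,-0.0018]
    - [0.0049,0.0008,-0.0018]
    - [0.0049,0.0008,-0.0018]
  turn: [0,0,0,0,0]
  gripper: [1,1,1,1,1]

```text
t: 24.65
tcp_pos: [0.5234, 0.0942, 0.1169]
tool_rot: [[-0.988, -0.153, -0.001], [-0.153, 0.988, 0.0], [0.001, 0.0, -1.0]]
contact_force: [-4.1, -0.2, 3.1]
opening: 0.154
```

```bash
cat >> st.py <<'E'
import sys
fs=[f]
for k in range(3): optics.snapshot('side'); fs.append(manip.get_obs()['contact_force'])
f=np.mean(fs,0); print('mean press n %.1f x %.1f y %.1f'%(f@n+1.9,f@x+1.1,f@y),'each',[round(float(q@n+1.9),1) for q in fs])
E
python3 st.py
```

```text
24.65 [0.5234 0.0942 0.1169] F [-4.1 -0.2  3.1] n 4.7 x -2.0 y 0.5 M [0.321 0.606 0.04 ] op 0.154
rel red: x 0.0011 y -0.0000 n -0.0073
mean press n 6.1 x -0.8 y 1.9 each [6.6, 5.6, 5.7, 6.5]
```

apply_moves:
  dp:
    - [0.0015,0.0002,-0.0026]
    - [0.0015,0.0002,-0.0026]
    - [0.0015,0.0002,-0.0026]
  turn: [0,0,0]
  gripper: [1,1,1]

```text
t: 25.18
tcp_pos: [0.524, 0.0944, 0.1158]
tool_rot: [[-0.988, -0.153, -0.001], [-0.153, 0.988, 0.0], [0.001, 0.0, -1.0]]
contact_force: [-5.9, 2.3, 5.8]
opening: 0.157
```

```bash
python3 st.py
```

```text
25.18 [0.524  0.0944 0.1158] F [-5.9  2.3  5.8] n 7.8 x -1.8 y 3.2 M [0.361 0.886 0.058] op 0.157
rel red: x 0.0011 y 0.0000 n -0.0087
mean press n 9.8 x -0.4 y 3.7 each [9.7, 10.1, 9.8, 9.6]
```

apply_moves:
  dp:
    - [0.0015,-0.0099,0]
    - [0.0031,-0.0198,0]
    - [0.0046,-0.0296,0]
  turn: [0,0,0]
  gripper: [1,1,1]

```text
t: 25.7
tcp_pos: [0.5265, 0.0799, 0.1159]
tool_rot: [[-0.988, -0.153, -0.0], [-0.153, 0.988, 0.001], [0.0, 0.001, -1.0]]
contact_force: [-6.6, 4.8, 6.6]
opening: 0.155
```

```bash
sed -i 's/range(3)/range(1)/' st.py; python3 st.py
```

```text
25.7 [0.5265 0.0799 0.1159] F [-6.6  4.8  6.6] n 8.6 x -1.7 y 5.8 M [0.99  0.947 0.13 ] op 0.155
rel red: x 0.0013 y -0.0147 n -0.0086
mean press n 10.1 x -0.1 y 5.2 each [10.5, 9.8]
```

apply_moves:
  dp:
    - [0.0015,-0.0099,0]
    - [0.0031,-0.0198,0]
    - [0.0046,-0.0296,0]
  turn: [0,0,0]
  gripper: [1,1,1]

```text
t: 26.12
tcp_pos: [0.5288, 0.065, 0.1159]
tool_rot: [[-0.988, -0.153, -0.0], [-0.153, 0.988, 0.001], [0.0, 0.001, -1.0]]
contact_force: [-5.1, 4.6, 5.9]
opening: 0.155
```

```bash
python3 st.py
```

```text
26.12 [0.5288 0.065  0.1159] F [-5.1  4.6  5.9] n 7.3 x -0.7 y 5.3 M [1.109 0.937 0.148] op 0.155
rel red: x 0.0013 y -0.0297 n -0.0086
mean press n 9.4 x 0.3 y 4.7 each [9.2, 9.6]
```

apply_moves:
  dp:
    - [0.0017,-0.0099,-0.0003]
    - [0.0034,-0.0198,-0.0005]
    - [0.005,-0.0296,-0.0006]
  turn: [0,0,0]
  gripper: [1,1,1]

```text
t: 26.55
tcp_pos: [0.5311, 0.0503, 0.1156]
tool_rot: [[-0.988, -0.153, -0.001], [-0.153, 0.988, 0.001], [0.001, 0.001, -1.0]]
contact_force: [-5.3, 6.6, 6.6]
opening: 0.156
```

```bash
python3 st.py
```

```text
26.55 [0.5311 0.0503 0.1156] F [-5.3  6.6  6.6] n 7.8 x -0.3 y 7.3 M [1.255 1.089 0.139] op 0.156
rel red: x 0.0012 y -0.0446 n -0.0089
mean press n 9.6 x 0.6 y 6.5 each [9.7, 9.4]
```

apply_moves:
  dp:
    - [0.0017,-0.0099,-0.0003]
    - [0.0034,-0.0198,-0.0005]
    - [0.005,-0.0296,-0.0007]
  turn: [0,0,0]
  gripper: [1,1,1]

```text
t: 26.98
tcp_pos: [0.5335, 0.0355, 0.1152]
tool_rot: [[-0.988, -0.153, -0.001], [-0.153, 0.988, 0.001], [0.001, 0.001, -1.0]]
contact_force: [-7.5, 5.7, 7.9]
opening: 0.155
```

```bash
python3 st.py
```

```text
26.98 [0.5335 0.0355 0.1152] F [-7.5  5.7  7.9] n 10.1 x -1.7 y 6.8 M [1.348 1.111 0.209] op 0.155
rel red: x 0.0010 y -0.0596 n -0.0092
mean press n 11.6 x -0.0 y 6.0 each [12.0, 11.3]
```

apply_moves:
  dp:
    - [0.0016,-0.0099,-0.0002]
    - [0.0033,-0.0198,-0.0004]
    - [0.0049,-0.0296,-0.0006]
  turn: [0,0,0]
  gripper: [1,1,1]

```text
t: 27.4
tcp_pos: [0.5358, 0.0208, 0.1149]
tool_rot: [[-0.988, -0.153, -0.001], [-0.153, 0.988, 0.001], [0.001, 0.001, -1.0]]
contact_force: [-6.1, 6.4, 8.5]
opening: 0.156
```

```bash
python3 st.py
```

```text
27.4 [0.5358 0.0208 0.1149] F [-6.1  6.4  8.5] n 9.9 x -0.1 y 7.3 M [1.374 1.077 0.287] op 0.156
rel red: x 0.0009 y -0.0745 n -0.0095
mean press n 11.8 x 0.7 y 6.4 each [11.8, 11.9]
```

apply_moves:
  dp:
    - [0.0014,-0.0099,0.0005]
    - [0.0029,-0.0198,0.0008]
    - [0.0044,-0.0296,0.0008]
  turn: [0,0,0]
  gripper: [1,1,1]

```text
t: 27.82
tcp_pos: [0.5381, 0.0059, 0.1153]
tool_rot: [[-0.988, -0.153, -0.001], [-0.153, 0.988, 0.001], [0.001, 0.001, -1.0]]
contact_force: [-5.1, 6.2, 6.7]
opening: 0.154
```

```bash
python3 st.py
```

```text
27.82 [0.5381 0.0059 0.1153] F [-5.1  6.2  6.7] n 7.9 x -0.2 y 6.9 M [1.207 1.024 0.185] op 0.154
rel red: x 0.0010 y -0.0896 n -0.0091
mean press n 10.0 x 0.5 y 5.6 each [9.8, 10.1]
```

apply_moves:
  dp:
    - [0.0015,-0.0099,0.0]
    - [0.0031,-0.0198,0.0]
    - [0.0046,-0.0296,0.0]
  turn: [0,0,0]
  gripper: [1,1,1]

```text
t: 28.25
tcp_pos: [0.5405, -0.009, 0.1152]
tool_rot: [[-0.988, -0.153, -0.001], [-0.153, 0.988, 0.001], [0.001, 0.001, -1.0]]
contact_force: [-5.4, 5.3, 5.4]
opening: 0.157
```

```bash
python3 st.py
```

```text
28.25 [ 0.5405 -0.009   0.1152] F [-5.4  5.3  5.4] n 6.9 x -1.2 y 6.1 M [1.092 0.928 0.206] op 0.157
rel red: x 0.0009 y -0.1047 n -0.0092
mean press n 8.8 x -0.4 y 5.1 each [8.8, 8.7]
```

apply_moves:
  dp:
    - [0.0015,-0.0099,0.0]
    - [0.0031,-0.0198,0.0]
    - [0.0046,-0.0296,0.0]
  turn: [0,0,0]
  gripper: [1,1,1]

```text
t: 28.68
tcp_pos: [0.5429, -0.0239, 0.1152]
tool_rot: [[-0.988, -0.153, -0.001], [-0.153, 0.988, 0.001], [0.001, 0.001, -1.0]]
contact_force: [-4.5, 4.3, 4.8]
opening: 0.156
```

```bash
python3 st.py
```

```text
28.68 [ 0.5429 -0.0239  0.1152] F [-4.5  4.3  4.8] n 6.1 x -0.9 y 5.0 M [0.996 0.857 0.133] op 0.156
rel red: x 0.0010 y -0.1198 n -0.0092
mean press n 8.0 x -0.2 y 4.3 each [8.0, 8.1]
```

apply_moves:
  dp:
    - [0.0021,-0.0099,-0.001]
    - [0.0041,-0.0198,-0.0016]
    - [0.0056,-0.0296,-0.0018]
  turn: [0,0,0]
  gripper: [1,1,1]

```text
t: 29.1
tcp_pos: [0.5455, -0.0386, 0.1143]
tool_rot: [[-0.988, -0.153, -0.001], [-0.153, 0.988, 0.001], [0.001, 0.001, -1.0]]
contact_force: [-5.2, 3.9, 7.1]
opening: 0.157
```

```bash
python3 st.py
```

```text
29.1 [ 0.5455 -0.0386  0.1143] F [-5.2  3.9  7.1] n 8.4 x -0.3 y 4.7 M [1.152 0.958 0.158] op 0.157
rel red: x 0.0008 y -0.1346 n -0.0101
mean press n 10.1 x 0.1 y 4.5 each [10.3, 9.8]
```

Final 15.5 mm to the green end, then a check.

apply_moves:
  dp:
    - [0.0017,-0.0099,-0.0002]
    - [0.0034,-0.0198,-0.0004]
    - [0.0051,-0.0305,-0.0006]
    - [0.0051,-0.0305,-0.0006]
  turn: [0,0,0,0]
  gripper: [1,1,1,1]

```text
t: 29.65
tcp_pos: [0.5481, -0.0543, 0.114]
tool_rot: [[-0.988, -0.153, -0.001], [-0.153, 0.988, 0.0], [0.001, 0.0, -1.0]]
contact_force: [-5.1, 2.5, 6.1]
opening: 0.16
```

```bash
python3 st.py; python3 - <<'E'
from h import *
s=snap('wrist','w11'); h=cv2.cvtColor(s['color'],cv2.COLOR_BGR2HSV)
for c in(185,200,210,296,300,310,330):
    m=(h[:,c,0]<20)&(h[:,c,1]>130); r=np.where(m[150:330])[0]+150; print(c,(r.min(),r.max(),len(r)) if len(r) else None,end=' ')
i=s['color'].astype(int); print([(r,i[r,232].tolist()) for r in range(212,224)]); print([(r,i[r,255].tolist()) for r in list(range(216,222))+list(range(300,306))])
E
```

```text
29.65 [ 0.5481 -0.0543  0.114 ] F [-5.1  2.5  6.1] n 7.6 x -0.9 y 3.3 M [0.57  0.888 0.153] op 0.16
rel red: x 0.0007 y -0.1506 n -0.0105
mean press n 9.7 x 0.2 y 2.9 each [9.5, 9.9]
185 None 200 (np.int64(222), np.int64(277), 33) 210 (np.int64(222), np.int64(254), 31) 296 (np.int64(222), np.int64(247), 26) 300 (np.int64(221), np.int64(259), 39) 310 (np.int64(221), np.int64(275), 55) 330 (np.int64(221), np.int64(283), 63) [(212, [146, 140, 139]), (213, [142, 134, 135]), (214, [146, 141, 138]), (215, [147, 142, 140]), (216, [143, 139, 135]), (217, [112, 108, 105]), (218, [102, 107, 100]), (219, [107, 114, 108]), (220, [103, 109, 105]), (221, [104, 112, 105]), (222, [104, 112, 105]), (223, [106, 112, 106])]
[(216, [145, 141, 141]), (217, [109, 105, 98]), (218, [109, 63, 40]), (219, [137, 61, 19]), (220, [154, 68, 23]), (221, [169, 78, 26]), (300, [171, 79, 27]), (301, [168, 77, 20]), (302, [145, 65, 29]), (303, [132, 120, 111]), (304, [140, 153, 149]), (305, [138, 148, 141])]
```

apply_moves:
  dp:
    - [-0.01,-0.0016,0.0173]
    - [-0.03,-0.0047,0.052]
    - [-0.07,-0.011,0.121]
    - [-0.1,-0.01,0.22]
    - [-0.15,-0.01,0.32]
    - [-0.236,0.0,0.39]
    - [-0.28,0.1,0.39]
    - [-0.28,0.2,0.39]
    - [-0.28,0.3,0.39]
    - [-0.27,0.4,0.39]
    - [-0.25,0.5,0.39]
    - [-0.236,0.548,0.3]
    - [-0.236,0.548,0.2]
    - [-0.236,0.548,0.2]
    - [-0.236,0.548,0.2]
  turn: [0,0,0,0,0,0,-0.1,-0.2,-0.3,-0.375,-0.375,-0.375,-0.375,-0.375,-0.375]
  gripper: [1,1,1,1,1,1,1,1,1,1,1,1,1,1,1]

```text
t: 31.62
tcp_pos: [0.4317, 0.2198, 0.2154]
tool_rot: [[-0.906, 0.422, 0.002], [0.422, 0.906, 0.001], [-0.002, 0.002, -1.0]]
contact_force: [-0.4, 0.2, -1.5]
opening: 0.155
```

```bash
python3 st.py
```

```text
31.62 [0.4317 0.2198 0.2154] F [-0.4  0.2 -1.5] n -1.2 x -1.0 y 0.3 M [0.045 0.005 0.002] op 0.155
rel red: x -0.0111 y 0.1384 n 0.1135
mean press n -0.1 x 0.0 y 0.1 each [0.7, -0.9]
```

apply_moves:
  dp:
    - [0,0,-0.1]
    - [0,0,-0.2]
    - [0,0,-0.28]
    - [0,0,-0.305]
    - [0,0,-0.312]
    - [0,0,-0.316]
    - [0,0,-0.316]
    - [0,0,-0.316]
  turn: [0,0,0,0,0,0,0,0]
  gripper: [1,1,1,1,1,1,1,1]

```text
t: 32.67
tcp_pos: [0.4311, 0.22, 0.0567]
tool_rot: [[-0.907, 0.422, 0.001], [0.422, 0.907, 0.001], [-0.001, 0.001, -1.0]]
contact_force: [0.1, 0.5, -2.5]
opening: 0.155
```

```bash
python3 st.py
```

```text
32.67 [0.4311 0.22   0.0567] F [ 0.1  0.5 -2.5] n -2.3 x -1.1 y 0.5 M [0.029 0.035 0.058] op 0.155
rel red: x -0.0909 y 0.1386 n -0.0237
mean press n -0.3 x -0.2 y 0.4 each [-0.4, -0.2]
```

apply_moves:
  dp:
    - [0,0,-0.002]
    - [0,0,-0.004]
    - [0,0,-0.004]
    - [0,0,-0.004]
    - [0,0,-0.004]
    - [0,0,-0.004]
    - [0,0,-0.004]
    - [0,0,-0.004]
    - [0,0,-0.004]
    - [0,0,0.05]
    - [-0.05,0.02,0.13]
    - [-0.05,0.02,0.17]
    - [-0.05,0.02,0.17]
  turn: [0,0,0,0,0,0,0,0,0,0,0,0,0]
  gripper: [1,1,0.68,0.66,0.63,0.6,0.4,0,-0.2,-0.2,-0.2,-0.2,-0.2]

```text
t: 34.35
tcp_pos: [0.4065, 0.2304, 0.1422]
tool_rot: [[-0.907, 0.421, 0.003], [0.421, 0.907, 0.002], [-0.002, 0.003, -1.0]]
contact_force: [-0.7, -0.6, -0.4]
opening: 0.604
```

```bash
python3 - <<'E'
from h import *
s=snap('wrist','w12'); o=s['obs']; print(o['tcp_pos'],o['contact_force'],o['opening'])
i=s['color']; h=cv2.cvtColor(i,cv2.COLOR_BGR2HSV); m=cv2.inRange(h,(95,120,60),(125,255,255))
for c in cv2.findContours(m,0,1)[0]:
    if cv2.contourArea(c)>300: print(cv2.contourArea(c),cv2.approxPolyDP(c,2.5,True)[:,0].tolist())
m=cv2.inRange(h,(0,0,95),(180,60,255))
for c in cv2.findContours(m,0,1)[0]:
    if cv2.contourArea(c)>500: print('grey',cv2.contourArea(c),cv2.approxPolyDP(c,3,True)[:,0].tolist())
# predicted if upright, centre forward of rear corner
f=np.array([.906,-.423,0]);l=np.array([.423,.906,0])
c0=np.array([.4311,.22,0])+.019*f+.0016*l
for L in[(-.017,-.007,.06),(-.017,.007,.06),(.017,.007,.06),(.017,-.007,.06),(-.025,-.022,.016),(-.025,.022,.016),(.025,.022,.016),(.025,-.022,.016)]:
    print(proj(s,[c0+L[0]*f+L[1]*l+[0,0,L[2]]])[0].round(0),end=' ')
E
```

```text
[0.40646359 0.2303543  0.1422016 ] [-0.65803646 -0.6489526  -0.44074962] 0.6043417038404344
967.0 [[249, 229], [245, 286], [262, 288], [262, 234], [260, 229]]
grey 1321.0 [[143, 333], [136, 336], [130, 329], [119, 336], [131, 344], [101, 383], [131, 383], [146, 371]]
grey 1398.0 [[195, 306], [197, 311], [192, 319], [198, 338], [202, 332], [250, 336], [216, 293]]
grey 1801.5 [[232, 216], [231, 269], [245, 268], [246, 230], [250, 227], [263, 230], [264, 269], [277, 269], [277, 216]]
[247. 249.] [266. 249.] [265. 289.] [247. 289.] [231. 219.] [281. 219.] [279. 269.] [232. 269.]
```

```bash
python3 - <<'E'
from h import *
s=load('w12')
i=s['color']; h=cv2.cvtColor(i,cv2.COLOR_BGR2HSV)
t=np.array([onz(s,p,.016) for p in((232,216),(277.5,216),(277.5,269),(231.5,269))]); print(t.round(4).tolist(),t.mean(0))
for a,b in((0,1),(1,2),(2,3),(3,0)):
    d=t[b]-t[a]; print(np.linalg.norm(d).round(4),np.degrees(np.arctan2(d[1],d[0])).round(1))
print('handle far mid',onz(s,(254,287.5),.06), 'expected = centre+.017*f')
# tray in this picture?
m=cv2.inRange(h,(20,100,100),(35,255,255))
for c in cv2.findContours(m,0,1)[0]:
    if cv2.contourArea(c)>100:
        print(cv2.contourArea(c),cv2.approxPolyDP(c,3,True)[:,0].tolist())
for L in[(-.0315,-.0285),(-.0315,.0285),(.0315,.0285),(.0315,-.0285)]:
    f=np.array([.906,-.423]);l=np.array([.423,.906]); P=np.array([.489,.3085])+L[0]*f+L[1]*l; print(proj(s,[[*P,.014]])[0].round(1),end=' ')
E
```

```text
[[0.4149, 0.2058, 0.016], [0.4319, 0.2424, 0.016], [0.4802, 0.2212, 0.016], [0.462, 0.1821, 0.016]] [0.44723086 0.21286433 0.016     ]
0.0404 65.0
0.0527 -23.7
0.0431 -115.0
0.0527 153.3
handle far mid [0.46268828 0.20508797 0.06      ] expected = centre+.017*f
2798.5 [[0, 232], [0, 310], [8, 321], [0, 335], [0, 354], [48, 317]]
4246.5 [[337, 203], [332, 246], [348, 269], [393, 272], [404, 208], [392, 203]]
[340.2 207.1] [404.6 207.2] [395.1 270.5] [334.8 270.4]
```

apply_moves:
  dp:
    - [0.081,-0.036,0]
    - [0.081,-0.036,-0.1]
    - [0.081,-0.036,-0.17]
    - [0.081,-0.036,-0.197]
    - [0.081,-0.036,-0.197]
    - [0.081,-0.036,-0.197]
    - [0.081,-0.036,-0.197]
    - [0.081,-0.036,-0.197]
    - [0.081,-0.036,-0.197]
    - [0.081,-0.036,-0.197]
    - [0.081,-0.036,-0.1]
    - [0.081,-0.036,0.0]
    - [0.081,-0.036,0.0]
  turn: [0,0,0,0,0,0,0,0,0,0,0,0,0]
  gripper: [-0.2,-0.2,-0.2,-0.2,-0.2,0.2,0.5,1,1,1,1,1,1]

```text
t: 36.02
tcp_pos: [0.4483, 0.2127, 0.1444]
tool_rot: [[-0.907, 0.422, 0.007], [0.422, 0.907, 0.003], [-0.005, 0.006, -1.0]]
contact_force: [-0.1, 0.0, -2.6]
opening: 0.157
```

```bash
python3 - <<'E'
from tilt import *
s=snap('wrist','w13'); o=s['obs']; print(o['tcp_pos'],o['contact_force'],o['opening'])
i=s['color']; h=cv2.cvtColor(i,cv2.COLOR_BGR2HSV); m=cv2.inRange(h,(95,120,60),(125,255,255)); m[:,:200]=0;m[:,320:]=0
for c in cv2.findContours(m,0,1)[0]:
    if cv2.contourArea(c)>300: print(cv2.contourArea(c),cv2.approxPolyDP(c,2,True)[:,0].tolist())
print('V col255',[int(h[r,255,2]) for r in range(200,332,3)])
print('foot col 230',[int(v) for v in h[185:220,230,2]]); print('row 208',[int(v) for v in h[208,205:225,2]],[int(v) for v in h[208,285:305,2]])
m=cv2.inRange(h,(20,100,100),(35,255,255))
for c in cv2.findContours(m,0,1)[0]:
    if cv2.contourArea(c)>100: print('tray',cv2.contourArea(c),cv2.approxPolyDP(c,2,True)[:,0].tolist())
for L in[(-.0315,-.0285),(-.0315,.0285),(.0315,.0285),(.0315,-.0285)]:
    f=np.array([.906,-.423]);l=np.array([.423,.906]); P=np.array([.489,.3085])+L[0]*f+L[1]*l; print(proj(s,[[*P,.014]])[0].round(1),end=' ')
E
```

```text
[0.44830044 0.21273526 0.14439533] [-0.08477651  0.0183888  -2.58783699] 0.15746615558609786
3382.5 [[245, 222], [240, 235], [237, 261], [239, 321], [243, 329], [266, 329], [271, 326], [273, 260], [270, 235], [266, 222]]
V col255 [115, 159, 217, 231, 232, 232, 231, 224, 228, 229, 229, 229, 231, 229, 230, 229, 228, 230, 230, 233, 254, 254, 255, 255, 255, 255, 255, 255, 255, 255, 255, 255, 255, 255, 255, 255, 254, 254, 254, 254, 254, 254, 254, 253]
foot col 230 [103, 105, 105, 105, 104, 107, 107, 104, 105, 103, 105, 107, 81, 47, 50, 122, 150, 157, 158, 159, 174, 216, 234, 232, 233, 231, 231, 234, 231, 232, 232, 231, 231, 232, 231]
row 208 [119, 119, 119, 116, 119, 118, 115, 115, 124, 189, 236, 233, 233, 234, 232, 233, 233, 233, 233, 231] [231, 231, 230, 232, 230, 230, 231, 231, 230, 232, 232, 186, 81, 70, 76, 76, 76, 71, 77, 77]
tray 2075.0 [[0, 207], [0, 268], [20, 302], [19, 305], [0, 310], [3, 312], [26, 305], [42, 291], [43, 285]]
tray 4931.5 [[337, 153], [332, 221], [337, 225], [397, 225], [408, 157], [402, 154]]
[341.4 155.1] [408.4 155.1] [398.1 224.2] [335.6 224.2]
```

```bash
python3 - <<'E'
from tilt import *
s=load('w13')
p=fit(s,[(214.3,205.5),(295.7,205.5)],[(237.5,258.5),(272.5,258.5)],[(238.5,329),(272.5,329)])
f=np.array([.906,-.423,0]);l=np.array([.423,.906,0])
th,x,y,z=p
print('TCP for tray',np.array([.489,.3085,0])+x*f-y*l, 'now',s['obs']['tcp_pos'])
E
```

```text
tilt deg -0.4 sole centre in tool [-0.0023  0.0015  0.0466] sd/px [0.0115 0.0007 0.0002 0.0009] 
 [[-0.1, -0.0], [0.4, 0.0], [0.3, -0.1], [0.1, -0.1], [0.5, 0.1], [-1.2, 0.1]]
TCP for tray [0.48633481 0.30813903 0.        ] now [0.44830044 0.21273526 0.14439533]
```

apply_moves:
  dp:
    - [0.02,0.05,0]
    - [0.05,0.13,0]
    - [0.0766,0.1905,0]
    - [0.0766,0.1905,-0.08]
    - [0.0766,0.1905,-0.14]
    - [0.0766,0.1905,-0.155]
    - [0.0766,0.1905,-0.155]
    - [0.0766,0.1905,-0.155]
  turn: [0,0,0,0,0,0,0,0]
  gripper: [1,1,1,1,1,1,1,1]

```text
t: 37.08
tcp_pos: [0.485, 0.3073, 0.0642]
tool_rot: [[-0.907, 0.422, 0.001], [0.422, 0.907, 0.001], [-0.001, 0.001, -1.0]]
contact_force: [-0.5, 0.3, -2.5]
opening: 0.159
```

```bash
python3 st.py|head -1;python3 - <<'E'
from h import *
s=snap('wrist','w14'); i=s['color']; h=cv2.cvtColor(i,cv2.COLOR_BGR2HSV)
m=cv2.inRange(h,(20,80,90),(35,255,255))
for c in cv2.findContours(m,0,1)[0]:
    if cv2.contourArea(c)>40: print('yellow',cv2.contourArea(c),cv2.boundingRect(c),cv2.approxPolyDP(c,2,True)[:,0].tolist()[:14])
for r in (200,206,212,218): 
    x=np.where(m[r,150:360])[0]+150; g=np.where((h[r,150:360,1]<50)&(h[r,150:360,2]>100))[0]+150
    print(r,x.min() if len(x) else None,x.max() if len(x) else None,(g.min(),g.max()) if len(g) else None)
E
```

```text
37.08 [0.485  0.3073 0.0642] F [-0.5  0.3 -2.5] n -2.0 x -1.6 y 0.4 M [-0.023  0.002 -0.029] op 0.159
yellow 2075.0 (210, 181, 97, 79) [[212, 182], [212, 250], [216, 246], [212, 245], [213, 206], [218, 197], [292, 198], [297, 206], [295, 246], [301, 259], [306, 191], [302, 182]]
200 211 305 (np.int64(150), np.int64(292))
206 211 304 (np.int64(150), np.int64(295))
212 211 304 (np.int64(150), np.int64(331))
218 211 304 (np.int64(150), np.int64(295))
```

```bash
python3 - <<'E'
from h import *
s=load('w14'); f=np.array([.906,-.423,0]);l=np.array([.423,.906,0]); t=np.array(s['obs']['tcp_pos'])
def rel(uv,z):
    P=onz(s,uv,z)-t; return (P@f).round(4),(P@l).round(4)
print('tray rear rim',rel((258,181.5),.014),'-> centre f',rel((258,181.5),.014)[0]+.0315)
print('tray left/right',rel((210.7,206),.014),rel((305,206),.014))
for sz in(.018,.0195): print('foot rear bottom',rel((255,197.5),sz),'foot rear top',rel((255,205.5),sz+.016),'sides',rel((213.8,205.5),sz+.016),rel((295.8,205.5),sz+.016))
E
```

```text
tray rear rim (np.float64(-0.0312), np.float64(0.0032)) -> centre f 0.00030000000000000165
tray left/right (np.float64(-0.0158), np.float64(-0.0256)) (np.float64(-0.0159), np.float64(0.0318))
foot rear bottom (np.float64(-0.0224), np.float64(0.0014)) foot rear top (np.float64(-0.0226), np.float64(0.0014)) sides (np.float64(-0.0226), np.float64(-0.0208)) (np.float64(-0.0226), np.float64(0.0233))
foot rear bottom (np.float64(-0.0228), np.float64(0.0014)) foot rear top (np.float64(-0.0231), np.float64(0.0014)) sides (np.float64(-0.023), np.float64(-0.0205)) (np.float64(-0.0231), np.float64(0.0231))
```

apply_moves:
  dp:
    - [0.0039,0.0022,0]
    - [0.0039,0.0022,0]
    - [0.0039,0.0022,-0.008]
    - [0.0039,0.0022,-0.016]
    - [0.0039,0.0022,-0.016]
  turn: [0,0,0,0,0]
  gripper: [1,1,1,1,1]

```text
t: 37.8
tcp_pos: [0.486, 0.3079, 0.0548]
tool_rot: [[-0.907, 0.422, -0.001], [0.422, 0.907, -0.001], [0.001, -0.001, -1.0]]
contact_force: [0.5, -0.4, -3.1]
opening: 0.157
```

```bash
python3 st.py|head -1
```

```text
37.8 [0.486  0.3079 0.0548] F [ 0.5 -0.4 -3.1] n -2.9 x -1.1 y -0.5 M [-0.053  0.043  0.064] op 0.157
```

apply_moves:
  dp:
    - [0.001,0.0,-0.004]
    - [0.001,0.0,-0.008]
    - [0.001,0.0,-0.01]
    - [0.001,0.0,-0.01]
  turn: [0,0,0,0]
  gripper: [1,1,1,1]

```text
t: 38.35
tcp_pos: [0.4868, 0.3081, 0.0503]
tool_rot: [[-0.907, 0.422, -0.0], [0.422, 0.907, -0.0], [0.0, -0.0, -1.0]]
contact_force: [-0.1, 0.4, -2.0]
opening: 0.154
```

```bash
python3 st.py|head -1
```

```text
38.35 [0.4868 0.3081 0.0503] F [-0.1  0.4 -2. ] n -1.7 x -1.0 y 0.4 M [ 0.022  0.018 -0.012] op 0.154
```

apply_moves:
  dp:
    - [0,0.0,-0.003]
    - [0,0.0,-0.006]
    - [0,0.0,-0.006]
    - [0,0,-0.006]
  turn: [0,0,0,0]
  gripper: [1,1,1,1]

```text
t: 38.9
tcp_pos: [0.4869, 0.3081, 0.0475]
tool_rot: [[-0.907, 0.422, 0.0], [0.422, 0.907, 0.0], [-0.0, 0.0, -1.0]]
contact_force: [-0.9, -0.3, 0.7]
opening: 0.157
```

```bash
python3 st.py|head -1
```

```text
38.9 [0.4869 0.3081 0.0475] F [-0.9 -0.3  0.7] n 1.1 x -0.5 y -0.1 M [-0.012  0.125 -0.017] op 0.157
```

apply_moves:
  dp:
    - [0,0,0]
    - [0,0,0]
    - [0,0,0]
    - [0,0,0]
    - [0,0,0.06]
    - [0,0,0.16]
    - [-0.08,0.04,0.24]
    - [-0.08,0.04,0.24]
    - [-0.08,0.04,0.24]
  turn: [0,0,0,0,0,0,0,0,0]
  gripper: [0.68,0.6,0.2,-0.2,-0.2,-0.2,-0.2,-0.2,-0.2]

```text
t: 40.08
tcp_pos: [0.4469, 0.328, 0.1673]
tool_rot: [[-0.907, 0.421, 0.0], [0.421, 0.907, -0.0], [-0.0, 0.0, -1.0]]
contact_force: [0.6, 0.7, 0.0]
opening: 0.604
```

```bash
python3 - <<'E'
from h import *
s=snap('wrist','w15'); o=s['obs']; print(o['t'],o['tcp_pos'],o['opening'])
i=s['color']; h=cv2.cvtColor(i,cv2.COLOR_BGR2HSV)
for n,m in(('blue',cv2.inRange(h,(95,120,60),(125,255,255))),('grey',cv2.inRange(h,(0,0,110),(180,70,255))),('yellow',cv2.inRange(h,(20,80,90),(35,255,255)))):
    for c in cv2.findContours(m,0,1)[0]:
        if cv2.contourArea(c)>300: print(n,cv2.contourArea(c),cv2.approxPolyDP(c,2,True)[:,0].tolist())
f=np.array([.906,-.423,0]);l=np.array([.423,.906,0]);c0=np.array([.489,.3085,.004])
print('pred'); 
for L in[(-.017,-.007,.06),(-.017,.007,.06),(.017,.007,.06),(.017,-.007,.06),(-.025,-.022,.016),(-.025,.022,.016),(.025,.022,.016),(.025,-.022,.016),(-.0315,-.0285,.01),(-.0315,.0285,.01),(.0315,.0285,.01),(.0315,-.0285,.01)]:
    print(proj(s,[c0+L[0]*f+L[1]*l+[0,0,L[2]]])[0].round(0),end=' ')
# bystanders before/after
A=load('scene0')['color'].astype(int);B=snap('scene','scene9')['color'].astype(int)
S=load('side0')['color'].astype(int);Q=snap('side','side9')['color'].astype(int)
print('\ndiff')
for n,(a,b,x,y) in dict(meter=(A,B,222,178),cell=(A,B,190,292),bottle=(A,B,384,182),meterS=(S,Q,200,216),cellS=(S,Q,348,260),bottleS=(S,Q,279,132)).items():
    d=np.abs(a-b)[y-22:y+22,x-18:x+18].max(2); print(n,(d>60).sum(),d.mean().round(1))
E
```

```text
40.075 [0.44685353 0.32804411 0.16725018] 0.6044148601384376
grey 1111.0 [[366, 320], [365, 354], [372, 357], [378, 366], [376, 380], [380, 383], [409, 383], [379, 347], [379, 342], [384, 343], [383, 335], [390, 337], [387, 331], [378, 328], [379, 322], [372, 325]]
grey 1494.0 [[278, 66], [273, 70], [255, 109], [240, 131], [253, 142], [263, 126], [269, 123], [278, 111], [279, 104], [283, 102], [283, 97], [287, 95], [294, 82]]
grey 112600.0 [[511, 0], [257, 0], [298, 28], [329, 59], [334, 59], [357, 83], [375, 95], [385, 109], [382, 120], [369, 129], [357, 147], [353, 174], [337, 177], [325, 195], [324, 205], [318, 214], [309, 215], [285, 205], [283, 261], [277, 265], [262, 263], [280, 261], [275, 259], [277, 212], [274, 210], [231, 210], [232, 259], [226, 260], [245, 263], [227, 264], [224, 261], [224, 201], [228, 198], [272, 198], [248, 182], [240, 182], [234, 175], [230, 181], [218, 177], [214, 171], [214, 157], [162, 119], [157, 109], [161, 98], [117, 74], [94, 54], [78, 45], [61, 28], [58, 30], [53, 23], [54, 27], [51, 27], [47, 17], [44, 18], [41, 10], [40, 12], [25, 7], [21, 3]
[... 548 characters left out ...]
[201, 331], [228, 331], [249, 336], [281, 331], [309, 331], [312, 337], [317, 317], [303, 271], [305, 236], [309, 235], [324, 267], [324, 280], [330, 280], [338, 271], [326, 247], [327, 244], [340, 252], [350, 270], [365, 279], [366, 284], [386, 288], [387, 283], [393, 279], [412, 281], [511, 353]]
yellow 1072.5 [[226, 200], [225, 261], [244, 263], [225, 260], [231, 259], [230, 210], [274, 209], [278, 212], [276, 259], [281, 261], [263, 263], [281, 263], [283, 201]]
pred
[245. 239.] [262. 239.] [262. 276.] [245. 276.] [231. 212.] [277. 212.] [276. 259.] [232. 259.] [224. 204.] [283. 204.] [281. 262.] [226. 262.] 
diff
meter 0 5.5
cell 0 5.9
bottle 0 5.4
meterS 0 4.4
cellS 0 5.0
bottleS 0 4.4
```

```bash
python3 -c "
from station import job; print(job.close_job())"
```

```text
the job is handed in; nothing more can be done
None
```

The block was rubbed along the bar from red to green in one stroke, then stood in the yellow tray and let go. I handed the job in at about 40 s of the 64 s allowed. The hand-in gives no verdict.

- **Tilting the block:** The tool can only point straight down. So I leaned the smallest block on the tray's edge at about 29°, gripped it tilted, and loosened the grip briefly at the red end so it settled flat on the bar. While doing this I pressed the block on the tray wall with about 40 N, still well under the 120 N wrist limit.
- **Stroke:** It ran 150.6 mm (150 wanted). Pressing force read 8.0–11.8 N at the checks, mostly 9.4–10.1 N. It dipped to 8.0 N about 120 mm along and was corrected. It never read near 20 N.
- **Centring and flatness:** At the green end the camera showed the block within about 0.5 mm of the bar's middle. Flatness comes from the block settling on the bar. The camera fit put it at 28.6° rather than 30°, with a fitting error of about 1°. The bar's small out-of-level along its length could not be matched, because the tool cannot tilt that way.
- **Small shift at the start:** Before the stroke, in light contact at the red end, I moved the block 1.7 mm uphill to centre it.
- **Tray:** The foot's outline in the last picture matches the predicted fully-down position to about 2 pixels. The gripper is open and clear of it.
- **Bystanders:** Before and after pictures show no change at the wash bottle, battery cell or multimeter.
- **Not seen by eye:** The 12-picture limit was used up before the stroke began. The later checks were made from the images by code and force readings only.

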